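# Change over the pucks on the can-drying carousel

### The job

Turn the drying carousel by its upright grip a third of a turn anticlockwise, seen from above, to its next detent, which brings its three stands with the dry can pucks round to the front; let it rest there. Lay the dry pucks flat in the grey tray, not on one another, and set every rinsed puck from the drip mat on the stands, one to a stand, centred and flat. Then turn the carousel back to its first detent, so that the rinsed pucks end up at the back by the blower, still on their stands; do not shift or tip the bottles, the clamp and the egg cup standing about.

Things in the scene. Friction and masses are not known exactly. Their poses are not given: they have to be found in the camera images.
- rinsed1: rinsed (wet) aluminium can crushed to a puck: round, 54 mm across, 22 mm thick, about 20 g; origin at the centre of its underside, z up. Lies flat on the drip mat at the start; two or three are there, the others absent
- rinsed2: rinsed (wet) aluminium can crushed to a puck: round, 54 mm across, 22 mm thick, about 20 g; origin at the centre of its underside, z up. Lies flat on the drip mat at the start; two or three are there, the others absent
- rinsed3: rinsed (wet) aluminium can crushed to a puck: round, 54 mm across, 22 mm thick, about 20 g; origin at the centre of its underside, z up. Lies flat on the drip mat at the start; two or three are there, the others absent
- dry1: dry aluminium can crushed to a puck: round, 54 mm across, 22 mm thick, about 20 g; origin at the centre of its underside, z up. Stands at the start on one of the carousel's three stands, far from the robot; two or three are there, the others absent. After the turn it is on one of the stands nearest the robot
- dry2: dry aluminium can crushed to a puck: round, 54 mm across, 22 mm thick, about 20 g; origin at the centre of its underside, z up. Stands at the start on one of the carousel's three stands, far from the robot; two or three are there, the others absent. After the turn it is on one of the stands nearest the robot
- dry3: dry aluminium can crushed to a puck: round, 54 mm across, 22 mm thick, about 20 g; origin at the centre of its underside, z up. Stands at the start on one of the carousel's three stands, far from the robot; two or three are there, the others absent. After the turn it is on one of the stands nearest the robot
- stand1 (a point): centre of the top pad (34 mm square, black, 80 mm above the table, 50 mm above the deck) of one of the carousel's three stands, the left one as the robot sees them when they have come to the front; it turns with the carousel. The stands are 95 mm from the axis and 40 degrees (65 mm) apart; at the start they are at the back left
- stand2 (a point): centre of the top pad (34 mm square, black, 80 mm above the table, 50 mm above the deck) of one of the carousel's three stands, the middle one as the robot sees them when they have come to the front; it turns with the carousel. The stands are 95 mm from the axis and 40 degrees (65 mm) apart; at the start they are at the back left
- stand3 (a point): centre of the top pad (34 mm square, black, 80 mm above the table, 50 mm above the deck) of one of the carousel's three stands, the right one as the robot sees them when they have come to the front; it turns with the carousel. The stands are 95 mm from the axis and 40 degrees (65 mm) apart; at the start they are at the back left
- hub (a point): centre of the carousel on its axis, at the top of the round plywood deck (324 mm across, deck top 30 mm above the table)
- handle (a point): point to grip on the carousel's upright wooden grip, a freely spinning sleeve 18 mm thick, its foot 78 mm and top 145 mm above the table; the point is 130 mm above the table, 150 mm from the axis. At the start it is at the front left of the carousel; after the turn at the front right, to the right of the stands
- carousel (a joint): turn of the carousel about its vertical axis, rad, positive anticlockwise from above. Clicking detents at 0 (start, stands by the blower), 2.094 (stands at the front) and 4.189 (too far); stops at -0.15 and 4.34. About 5 N at the grip to leave a detent, 1 N between. A detent draws in only from within 0.05 rad; elsewhere light friction holds the deck
- tray: loose grey plastic tray, outside 280 x 150 x 26 mm high, walls and floor 5 mm, 0.6 kg, long side along its x; origin at the centre of its underside. To the left or right of the carousel
- drip_mat: fixed flat black rubber mat, 270 x 140 x 6 mm, long side along its x, origin at the centre of its underside; the rinsed pucks lie in a row along it. On the other side from the tray
- amber_bottle: bystander: empty amber glass bottle, 62 mm across, 205 tall, far left; origin at centre of its underside
- pet_bottle: bystander: clear plastic bottle, 64 mm across, 210 tall, far right; origin at centre of its underside
- egg_cup: bystander: white ceramic egg cup holding caps, 48 mm across, 66 tall, near the robot on the right; origin at centre of its underside
- can_clamp: bystander: blue clamp gripping a stack of flattened cans, about 125 x 50 x 92 mm tall, near the robot on the left; origin at its underside
Mind the look-alikes: they are no part of the job. Leave any pink or turquoise look-alike of the dry1 alone.

How it is judged:
On the way, in this order (a step that is already met when the one before it is completed fails the run):
1. the carousel rests in its next detent, let go, with the dry pucks still on their stands (value of joint carousel between 2.0344 and 2.1544 rad and velocity of joint carousel between -0.05 and 0.05 rad/s and height (world z) of each of dry1, dry2, dry3 above 0.072 m and horizontal distance between dry1 and hub between 0.078 and 0.112 m and angle between each of dry1, dry2, dry3's own z axis and vertical below 0.15 rad and horizontal distance between dry2 and hub between 0.078 and 0.112 m and horizontal distance between dry3 and hub between 0.078 and 0.112 m and contact force between the fingers and carousel below 0.2 N), for 0.3 s.
2. with the carousel in that detent, every dry puck lies flat in the tray and every rinsed puck is on a stand, let go (value of joint carousel between 2.0344 and 2.1544 rad and velocity of joint carousel between -0.05 and 0.05 rad/s and (distance between rinsed1 and stand1 below 0.012 m or distance between rinsed1 and stand2 below 0.012 m or distance between rinsed1 and stand3 below 0.012 m) and angle between each of rinsed1, rinsed2, rinsed3, dry1, dry2, dry3's own z axis and vertical below 0.15 rad and contact force between the fingers and rinsed1 below 0.2 N and (distance between rinsed2 and stand1 below 0.012 m or distance between rinsed2 and stand2 below 0.012 m or distance between rinsed2 and stand3 below 0.012 m) and contact force between the fingers and rinsed2 below 0.2 N and (distance between rinsed3 and stand1 below 0.012 m or distance between rinsed3 and stand2 below 0.012 m or distance between rinsed3 and stand3 below 0.012 m) and contact force between the fingers and rinsed3 below 0.2 N and x of dry1 in the frame of tray between -0.115 and 0.115 m and y of dry1 in the frame of tray between -0.05 and 0.05 m and z of each of dry1, dry2, dry3 in the frame of tray below 0.014 m and linear speed of each of dry1, dry2, dry3 below 0.02 m/s and x of dry2 in the frame of tray between -0.115 and 0.115 m and y of dry2 in the frame of tray between -0.05 and 0.05 m and x of dry3 in the frame of tray between -0.115 and 0.115 m and y of dry3 in the frame of tray between -0.05 and 0.05 m), for 0.3 s.
At the end, for the whole second after the job is handed in: carousel back at rest in the first detent (0 +- 0.06 rad), every rinsed puck flat on a stand within 12 mm of its centre, every dry puck at rest flat on the tray's floor (not stacked), nothing held (value of joint carousel between -0.06 and 0.06 rad and velocity of joint carousel between -0.05 and 0.05 rad/s and (distance between rinsed1 and stand1 below 0.012 m or distance between rinsed1 and stand2 below 0.012 m or distance between rinsed1 and stand3 below 0.012 m) and angle between each of rinsed1, rinsed2, rinsed3, dry1, dry2, dry3's own z axis and vertical below 0.15 rad and contact force between the fingers and rinsed1 below 0.2 N and (distance between rinsed2 and stand1 below 0.012 m or distance between rinsed2 and stand2 below 0.012 m or distance between rinsed2 and stand3 below 0.012 m) and contact force between the fingers and rinsed2 below 0.2 N and (distance between rinsed3 and stand1 below 0.012 m or distance between rinsed3 and stand2 below 0.012 m or distance between rinsed3 and stand3 below 0.012 m) and contact force between the fingers and rinsed3 below 0.2 N and x of dry1 in the frame of tray between -0.115 and 0.115 m and y of dry1 in the frame of tray between -0.05 and 0.05 m and z of each of dry1, dry2, dry3 in the frame of tray below 0.014 m and linear speed of each of dry1, dry2, dry3 below 0.02 m/s and x of dry2 in the frame of tray between -0.115 and 0.115 m and y of dry2 in the frame of tray between -0.05 and 0.05 m and x of dry3 in the frame of tray between -0.115 and 0.115 m and y of dry3 in the frame of tray between -0.05 and 0.05 m); the robot touches nothing.
It fails at once if a bystander is shifted more than 40 mm or tipped over (distance of any of amber_bottle, pet_bottle, egg_cup, can_clamp from where it was at the start of the episode above 0.04 m or angle between any of amber_bottle, pet_bottle, egg_cup, can_clamp's own z axis and vertical above 0.5 rad).
Of rinsed1, rinsed2, rinsed3 only 2 to 3 are there at a start; the rules pass over those that are not, and their reading is None.
Of dry1, dry2, dry3 only 2 to 3 are there at a start; the rules pass over those that are not, and their reading is None.
At some moment in a run one of tray may be knocked a few centimetres aside while the robot is not near it.
It also fails if it takes over 210 s, if anything falls off the work surface, if the arm or the gripper's body presses on something with over 40 N, if the wrist force passes 120 N, or if a joint passes its speed limit or range.

### The arm

A 6-joint arm with a two-finger parallel gripper is mounted at the origin on the work surface. World frame = base frame: x ahead of the robot, y to its left, z up, the work surface at z = 0. Lengths are in m, angles in rad, forces in N, time in s.
With the tool pointing down it reaches from about 0.35 to 0.975 m from the base axis. Payload 4.9 kg.
Tool frame: the origin (TCP) lies at the very end of the fingers, on their centre line; the grasp point (between the pads) lies 19 mm behind it; x points along the fingers, y is the direction in which the jaws open and shut, and the axes are right-handed (so a half turn about x gives the same grasp; the last joint's range is limited). The gripper opens to 85 mm and grips with 20 to 120 N. Pads are 22 mm wide; open, the fingers measure 114 mm over their backs; the gripper's body (76 mm by 85 mm) begins 54 mm behind the grasp point. The pads swing forward as they close: fully open they stand 13 mm farther back than shut.
Start: joints at [1.202, 0.053, 1.613, -0, 1.476, -0.119], TCP at [0.154, 0.606, 0.231] pointing down, gripper open.
Joint ranges: [-3.01, 3.01], [-1.01, 2.22], [0.06, 2.58], [-1.02, 4.17], [0.09, 2.62], [-3.14, 3.14]. Speed limits (rad/s): [2.57, 2.57, 3.14, 3.14, 3.14, 3.14].

### API

Orientations are given as a rotation vector (axis times angle).
In Python, from station import ctrl gives the robot as it stands. The module is installed in compiled form; this text tells all that it offers.
- The arm moves only by the shell command python3 -m handwheel 'ROWS' [FORCE]. ROWS is JSON, one flat list of numbers, 7 for each row, row after row: the opening, from 0 (shut) to 1 (fully open), then the shift along the tool's x, y, z in m, then the turn, a rotation vector about the tool's x, y, z in degrees. A call has 1 to 12 rows; each row is the pose to reach, as a shift and turn from the pose commanded when the call began, along the tool's axes at that moment; what a row does not reach only later rows make up. A row lasts 1/12 s, in which the tool goes at most 41.7 mm and 7.16 degrees, less where a joint would pass 70% of its speed; a pose out of reach is approached as far as the arm can. A call with a gripper value outside its range is refused whole. The fingers move at their own pace and stop on an object; FORCE is the grip in N (left out, the last holds). Time passes only in rows, so rows that repeat a pose let the fingers close. It gives the time, the measured TCP pose, the force and the opening at its end, in the units of the state.
- ctrl.get_obs(): the state, without advancing time (a new reading comes with each control period).
- ctrl.get_image(name): name is "scene" or "side" or "wrist"; returns (picture, depth): 384x512x3 uint8, blue, green, red; 384x512 float32, m along the optical axis (not along the pixel's ray), 0 where there is no reading.
- ctrl.camera_params(name): a dict with "fov_y" (degrees; the focal length in pixels is half the picture's height over the tangent of half this angle, whatever the lens; pixels are square), "cx", "cy" (the principal point, pixels), "R" (3x3) and "t" (3): a world point X has camera coordinates R X + t; the wrist camera has in their place "hand_eye" (4x4, takes a point from camera to tool coordinates, whose origin is the TCP and whose axes are the tool frame's). Camera axes: x right, y down, z forward; pixel columns grow to the right and rows downward; lengths in m; the calibration is good to about 2 mm. A picture is of the moment at which its call begins: read the wrist's pose just before it. camera_params takes no time and is no camera call.
- ctrl.finish_job(): hands the job in, once; it reports no verdict.
The state is a dict: "t": time; "q": joint angles; "dq": joint speeds; "effort": joint torques, N m; "tool_pos": TCP position; "tool_rot": TCP orientation; "contact_force": force on the tool from outside, world axes, zero at the start; "wrist_torque": the same for the moment, N m; "opening": finger opening in m.
Only numpy, scipy, OpenCV 4.12 (cv2) and the standard library are available. Lean on these libraries where they do the work, as an engineer would, in place of code of your own. Each camera call takes 0.05 s, during which the arm holds its last target.

## Working session

There is one attempt and no reset: what is moved stays moved. The work goes in short steps, Python scripts to look and compute and a shell command to move; the robot and the scene stay as the last step left them, time stands still between calls to the robot, and variables do not carry over. Pictures are saved under pics/ and viewed, and the job is handed in when it is done.

```bash
ls; mkdir -p pics
python3 - <<'E'
from station import ctrl
import cv2,numpy as np
print(ctrl.get_obs())
for n in ["scene","side","wrist"]:
    p=ctrl.camera_params(n); print(n,p)
    im,d=ctrl.get_image(n); cv2.imwrite(f"pics/{n}0.png",im); np.savez(f"/tmp/{n}0.npz",im=im,d=d)
E
```

```text
pics
{'t': 0.0, 'q': array([ 1.20199365e+00,  5.33700843e-02,  1.61428810e+00, -1.53134220e-05,
        1.47602249e+00, -1.18984436e-01]), 'dq': array([-0.00035201, -0.00074527,  0.00034   , -0.00076781, -0.00138289,
       -0.00072727]), 'effort': array([-2.35496473e-04, -3.93695605e+01, -3.70167160e+01, -2.11681827e-04,
        6.94980263e-03, -9.62461087e-06]), 'tool_pos': array([0.15428396, 0.60501046, 0.23005836]), 'tool_rot': array([ 0.19452879,  1.56237416, -0.19772436]), 'contact_force': array([-0.31657546, -0.73696125, -0.01870147]), 'wrist_torque': array([-0.03075278,  0.01601855, -0.05294999]), 'opening': 0.08533464808954616}
scene {'fov_y': 49.41273540564838, 'cx': 255.87768160282621, 'cy': 187.54911964484072, 'R': array([[ 4.21414260e-01,  9.06868237e-01,  1.49015715e-04],
       [ 6.14108829e-01, -2.85250438e-01, -7.35868558e-01],
       [-6.67293315e-01,  3.10197015e-01, -6.77124393e-01]]), 't': array([-0.19140777, -0.29644217,  1.59596418])}
side {'fov_y': 45.60916777169016, 'cx': 250.94742089319496, 'cy': 194.43808293503437, 'R': array([[ 0.77945521, -0.62633699, -0.01231092],
       [-0.42622323, -0.51581348, -0.74314885],
       [ 0.45911147,  0.58449844, -0.66901287]]), 't': array([-0.46192741,  0.27181952,  0.96214717])}
wrist {'fov_y': 63.95741323887778, 'cx': 253.70866248852573, 'cy': 188.12793703546814, 'hand_eye': array([[-1.84375984e-04, -3.00191771e-01,  9.53878853e-01,
        -1.43235574e-01],
       [ 9.99999967e-01, -2.25252005e-04,  1.22402524e-04,
        -1.15353458e-03],
       [ 1.78118893e-04,  9.53878845e-01,  3.00191802e-01,
        -7.64671526e-02],
       [ 0.00000000e+00,  0.00000000e+00,  0.00000000e+00,
         1.00000000e+00]])}
```

View pics/scene0.png

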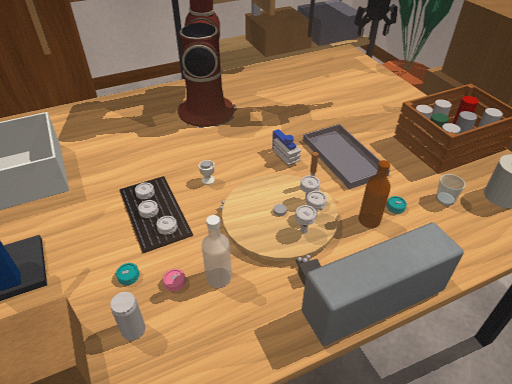

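View pics/side0.png

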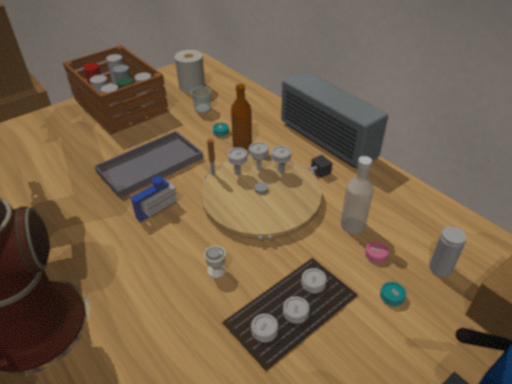

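View pics/wrist0.png

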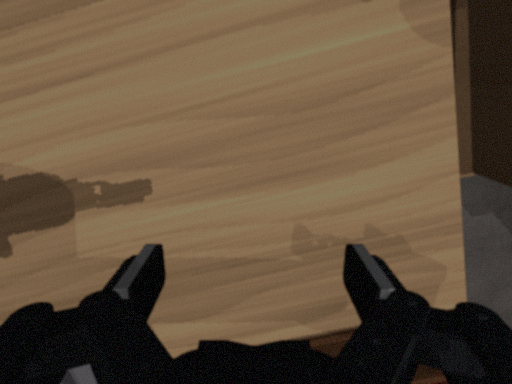

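The views show three pucks on the mat (scene ~(145,190), (148,208), (167,225)), three dry pucks on the stands (scene ~(310,185), (316,200), (306,214)), and the tray to the left of the carousel. The handle is at (314,160). I'll measure these next.

```bash
cat > h.py <<'E'
import numpy as np,cv2
from station import ctrl
from scipy.spatial.transform import Rotation as Ro
P={n:ctrl.camera_params(n) for n in ["scene","side","wrist"]}
F=lambda n:192/np.tan(np.radians(P[n]["fov_y"])/2)
def cam(n,obs=None):
    p=P[n]
    if n!="wrist": R=p["R"].T; return R,-R@p["t"]
    T=np.eye(4);T[:3,:3]=Ro.from_rotvec(obs["tool_rot"]).as_matrix();T[:3,3]=obs["tool_pos"]
    M=T@p["hand_eye"];return M[:3,:3],M[:3,3]
def ray(n,uv,obs=None):
    R,c=cam(n,obs);p=P[n];uv=np.atleast_2d(np.asarray(uv,float));f=F(n)
    d=np.c_[(uv[:,0]-p["cx"])/f,(uv[:,1]-p["cy"])/f,np.ones(len(uv))]
    return c,d@R.T
def plane(n,uv,z,obs=None):
    c,d=ray(n,uv,obs);return c+d*((z-c[2])/d[:,2])[:,None]
def cloud(n,dep,obs=None):
    v,u=np.mgrid[:384,:512]
    c,d=ray(n,np.c_[u.ravel(),v.ravel()],obs)
    return (c+d*dep.ravel()[:,None]).reshape(384,512,3)
def proj(n,X,obs=None):
    R,c=cam(n,obs);p=P[n];q=(np.atleast_2d(X)-c)@R;f=F(n)
    return np.c_[q[:,0]/q[:,2]*f+p["cx"],q[:,1]/q[:,2]*f+p["cy"]]
E
python3 - <<'E'
from h import *
for n in ["scene","side"]:
    z=np.load(f"/tmp/{n}0.npz");im,d=z["im"],z["d"];C=cloud(n,d)
    big=cv2.resize(im,None,fx=1.55,fy=1.55,interpolation=cv2.INTER_CUBIC)
    hsv=cv2.cvtColor(im,cv2.COLOR_BGR2HSV)
    print(n,"table z",np.median(C[...,2][abs(C[...,2])<.02]), (d>0).mean())
    # pucks: bright low saturation at top height 28mm (mat) or 102mm
    for lab,lo,hi in [("mat",.018,.04),("stand",.09,.115)]:
        m=((C[...,2]>lo)&(C[...,2]<hi)&(hsv[...,1]<70)&(hsv[...,2]>90)&(C[...,0]>.25)&(C[...,0]<1.1)&(abs(C[...,1])<.6)).astype(np.uint8)
        k,l,s,ce=cv2.connectedComponentsWithStats(m)
        for i in range(1,k):
            if s[i,4]>40: print(lab,s[i],ce[i].round(1),C[l==i].mean(0).round(4), plane(n,ce[i],.028 if lab=="mat" else .102).round(4))
    m=((C[...,2]>.1)&(C[...,2]<.16)&(C[...,0]>.3)&(C[...,0]<.9)&(abs(C[...,1])<.35))
    k,l,s,ce=cv2.connectedComponentsWithStats(m.astype(np.uint8))
    for i in range(1,k):
        if s[i,4]>15: print("tall",s[i],C[l==i].mean(0).round(3),C[l==i].min(0).round(3),C[l==i].max(0).round(3))
E
```

```text
scene table z -0.00037375342149997826 0.9959716796875
mat [304 134  72  49  99] [339.4 164.8] [0.5136 0.2603 0.0249] [[0.5203 0.2584 0.028 ]]
mat [273 144  28  20 162] [286.5 155.6] [0.4096 0.1291 0.0288] [[0.4089 0.1298 0.028 ]]
mat [135 182  18  14 199] [143.5 188.9] [ 0.3684 -0.326   0.0254] [[ 0.3714 -0.3263  0.028 ]]
mat [437 190  20  12 106] [445.5 196.7] [0.7719 0.4546 0.0292] [[0.7712 0.4559 0.028 ]]
mat [489 190  17  13  89] [497.2 196.1] [0.8323 0.5924 0.0288] [[0.8319 0.5934 0.028 ]]
mat [138 200  19  15 230] [147.1 207.1] [ 0.4473 -0.3349  0.0254] [[ 0.4501 -0.3352  0.028 ]]
mat [156 216  20  16 252] [165.7 223.3] [ 0.5293 -0.3044  0.0254] [[ 0.5319 -0.3048  0.028 ]]
mat [297 255  13   8  51] [303.4 258.4] [ 0.7908 -0.0256  0.0265] [[ 0.7917 -0.0263  0.028 ]]
mat [207 268  24  17 131] [219.2 278.8] [ 0.7609 -0.2387  0.0293] [[ 0.76   -0.2385  0.028 ]]
mat [120 319  24  19 131] [133.3 331. ] [ 0.8079 -0.4546  0.029 ] [[ 0.8073 -0.4547  0.028 ]]
stand [500 170  12  14  93] [506.3 176.5] [0.8292 0.5914 0.1015] [[0.8296 0.5907 0.102 ]]
stand [295 176  32  47 790] [310.1 199.3
[... 2036 characters left out ...]
6] [356.9 202.5] [ 0.7149 -0.2485  0.1027] [[ 0.7156 -0.2481  0.102 ]]
stand [438 227  28  25 304] [452.2 239.2] [ 0.7786 -0.4591  0.1091] [[ 0.7857 -0.4568  0.102 ]]
tall [230 100  21  24 400] [0.721 0.206 0.131] [0.7   0.187 0.1  ] [0.755 0.246 0.16 ]
tall [206 139   8  17 107] [0.558 0.128 0.127] [0.551 0.12  0.1  ] [0.569 0.142 0.146]
tall [249 142  19  12 103] [0.676 0.07  0.102] [0.65  0.045 0.1  ] [0.702 0.096 0.106]
tall [271 146  20  12 119] [0.711 0.017 0.102] [ 0.685 -0.008  0.1  ] [0.737 0.043 0.105]
tall [227 148  20  12  97] [0.615 0.086 0.102] [0.59  0.059 0.1  ] [0.64  0.113 0.106]
tall [345 176  28  30 625] [ 0.72  -0.243  0.131] [ 0.702 -0.265  0.1  ] [ 0.756 -0.204  0.16 ]
```

Run:
```python
from h import *
for n,b in [("scene",(190,120,400,290)),("side",(80,120,340,300))]:
    im=np.load(f"/tmp/{n}0.npz")["im"];x0,y0,x1,y1=b
    cv2.imwrite(f"pics/{n}_crop.png",cv2.resize(im[y0:y1,x0:x1],None,fx=3,fy=3,interpolation=cv2.INTER_CUBIC))
```

```text
(no output)
```

View pics/scene_crop.png

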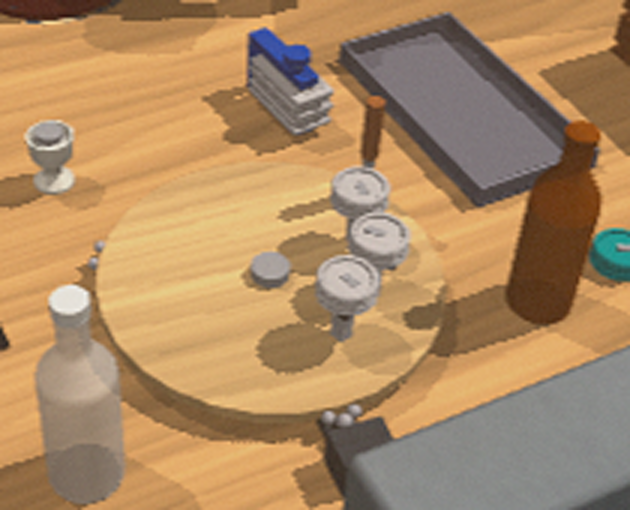

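View pics/side_crop.png

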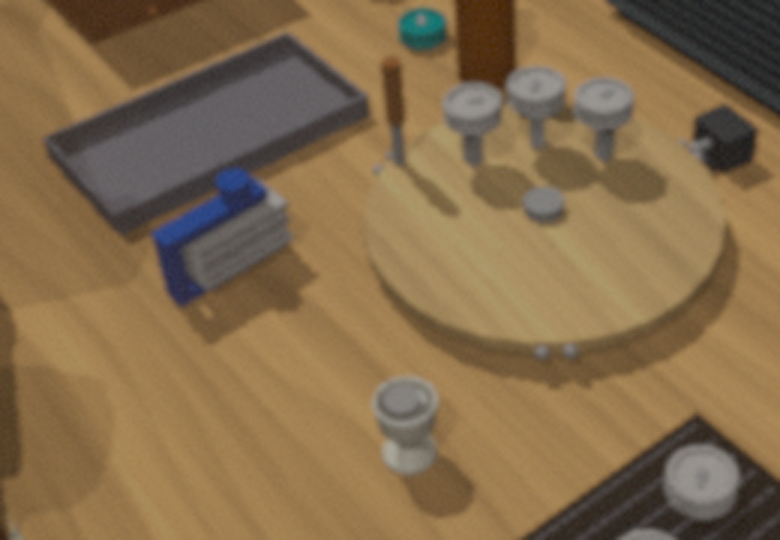

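Run:
```python
from h import *
for n in ["scene","side"]:
    z=np.load(f"/tmp/{n}0.npz");im,d=z["im"],z["d"];C=cloud(n,d);hsv=cv2.cvtColor(im,cv2.COLOR_BGR2HSV)
    X=C[...,0];Y=C[...,1];Z=C[...,2]
    # deck
    m=(abs(Z-.03)<.006)&(np.hypot(X-.63,Y+.01)<.2)
    pts=C[m][:,:2].astype(np.float32)
    (c,r)=cv2.minEnclosingCircle(pts);h=cv2.convexHull(pts)[:,0]
    A=np.c_[2*h,np.ones(len(h))];s=np.linalg.lstsq(A,(h**2).sum(1),rcond=None)[0]
    print(n,"deck",np.array(c).round(4),round(r,4),s[:2].round(4),np.sqrt(s[2]+s[0]**2+s[1]**2).round(4))
    # hub cap
    m=(hsv[...,1]<70)&(np.hypot(X-.63,Y+.01)<.03)&(Z>.03)
    print("cap",m.sum(),C[m].mean(0).round(4),C[m].max(0))
    # tray: grey/purple, low sat
    m=((Z>.001)&(Z<.035)&(hsv[...,1]<90)&(X>.3)&(X<.75)&(Y>.15)&(Y<.45)).astype(np.uint8)
    k,l,st,ce=cv2.connectedComponentsWithStats(m);i=1+st[1:,4].argmax()
    p=C[l==i];print("tray n",len(p),cv2.minAreaRect(p[:,:2].astype(np.float32)), np.percentile(p[:,2],[5,50,95]))
    q=C[(l==i)&(Z>.015)]
    print(" rim",cv2.minAreaRect(q[:,:2].astype(np.float32)))
    # clamp, cup extents
    for nm,(a,b,e,f) in dict(clamp=(.3,.48,.04,.2),cup=(.35,.52,-.22,-.06)).items():
        q=C[(Z>.03)&(X>a)&(X<b)&(Y>e)&(Y<f)];print(nm,len(q),q.min(0).round(3),q.max(0).round(3))
```

```text
scene deck [ 0.6444 -0.0079] 0.1864 [ 0.6293 -0.0097] 0.1664
cap 122 [ 0.6249 -0.0073  0.0398] [0.6400327  0.01221462 0.04638341]
tray n 2599 ((0.46113282442092896, 0.32381799817085266), (0.2853517234325409, 0.1735958755016327), 0.3803204894065857) [0.00196843 0.00529033 0.02434186]
 rim ((0.4612010717391968, 0.3145350217819214), (0.28535905480384827, 0.1549578160047531), 0.3640522062778473)
clamp 540 [0.318 0.043 0.03 ] [0.478 0.168 0.094]
cup 260 [ 0.355 -0.156  0.03 ] [ 0.52  -0.061  0.068]
side deck [ 0.6445 -0.0091] 0.1858 [ 0.6334 -0.0036] 0.1703
cap 128 [ 0.6202 -0.0073  0.0404] [0.64877118 0.01499982 0.04473946]
tray n 3464 ((0.46832630038261414, 0.3156876862049103), (0.297514408826828, 0.15756946802139282), 0.07626622170209885) [0.00210922 0.00566638 0.02481291]
 rim ((0.46116989850997925, 0.3156343400478363), (0.283250093460083, 0.1574854999780655), 0.03955612704157829)
clamp 949 [0.318 0.04  0.03 ] [0.479 0.16  0.094]
cup 488 [ 0.358 -0.156  0.03 ] [ 0.52  -0.06   0.068]
```

```bash
cat >> h.py <<'E'
def yawR(deg): # tool down, tool z at yaw deg from world +x, tool y = yaw+90
    return Ro.from_euler("z",deg,degrees=True)*Ro.from_rotvec([0,np.pi/2,0])
def go(x,y,z,yaw,obs=None):
    o=obs or ctrl.get_obs();R=Ro.from_rotvec(o["tool_rot"])
    s=R.inv().apply(np.array([x,y,z])-o["tool_pos"]);r=(R.inv()*yawR(yaw)).as_rotvec(degrees=True)
    print("shift",s.round(4),"turn",r.round(2),"rows>=",round(max(np.linalg.norm(s)/.0417,np.linalg.norm(r)/7.16),1))
def yaw(o=None):
    o=o or ctrl.get_obs();M=Ro.from_rotvec(o["tool_rot"]).as_matrix();return np.degrees(np.arctan2(M[1,2],M[0,2])),M.round(3)
E
python3 -c "
from h import *
print(yaw());go(.561,.128,.2,0)"
```

```text
(np.float64(-14.315809015553935), array([[-0.001,  0.247,  0.969],
       [-0.002,  0.969, -0.247],
       [-1.   , -0.002, -0.   ]]))
shift [ 0.0308 -0.3617  0.512 ] turn [-14.32  -0.02   0.09] rows>= 15.1
```

```bash
python3 -m handwheel '[0.5,0.015,-0.18,0.256,-7,0,0, 0.5,0.015,-0.18,0.256,-7,0,0, 0.5,0.015,-0.18,0.256,-7,0,0, 0.5,0.015,-0.18,0.256,-7,0,0, 0.5,0.015,-0.18,0.256,-7,0,0, 0.5,0.015,-0.18,0.256,-7,0,0, 0.5,0.031,-0.362,0.512,-14.3,0,0, 0.5,0.031,-0.362,0.512,-14.3,0,0, 0.5,0.031,-0.362,0.512,-14.3,0,0, 0.5,0.031,-0.362,0.512,-14.3,0,0, 0.5,0.031,-0.362,0.512,-14.3,0,0, 0.5,0.031,-0.362,0.512,-14.3,0,0]' 40; python3 -c "
from h import *
print(yaw());go(.561,.128,.2,0)"
```

```text
t: 1.15
tool_pos: [0.4764, 0.2272, 0.2068]
tool_rot: [0.0, 1.571, -0.0]
contact_force: [0.6, 0.8, 0.5]
opening: 0.0425
(np.float64(-0.017128602160314994), array([[ 0.,  0.,  1.],
       [ 0.,  1., -0.],
       [-1.,  0.,  0.]]))
shift [ 0.0067 -0.0992  0.0846] turn [-0.02  0.01 -0.01] rows>= 3.1
```

```bash
python3 -m handwheel '[0.5,0.007,-0.033,0.028,0,0,0, 0.5,0.007,-0.066,0.056,0,0,0, 0.5,0.007,-0.099,0.085,0,0,0, 0.5,0.007,-0.099,0.085,0,0,0, 0.5,0.007,-0.099,0.085,0,0,0]'; python3 -c "
from h import *
go(.561,.128,.113,0)
o=ctrl.get_obs();im,d=ctrl.get_image('wrist');cv2.imwrite('pics/w1.png',im)
C=cloud('wrist',d,o);m=(C[...,2]>.105)&(C[...,2]<.15)&(np.hypot(C[...,0]-.561,C[...,1]-.128)<.03)
v,u=np.nonzero(m);print(m.sum(),C[m].mean(0),C[m].min(0),C[m].max(0),u.mean(),v.mean())
m&=C[...,2]>.138;print(m.sum(),C[m].mean(0))
"
```

```text
t: 1.57
tool_pos: [0.5615, 0.128, 0.1994]
tool_rot: [0.003, 1.572, -0.003]
contact_force: [-1.0, 0.5, -0.6]
opening: 0.0428
shift [ 0.0864 -0.     -0.0005] turn [-0.24 -0.06  0.01] rows>= 2.1
824 [0.55785765 0.13042843 0.13734754] [0.55194709 0.12176458 0.10505937] [0.56982193 0.13953708 0.14741322] 258.7645631067961 199.95145631067962
542 [0.55978682 0.13057    0.1449798 ]
```

View pics/w1.png

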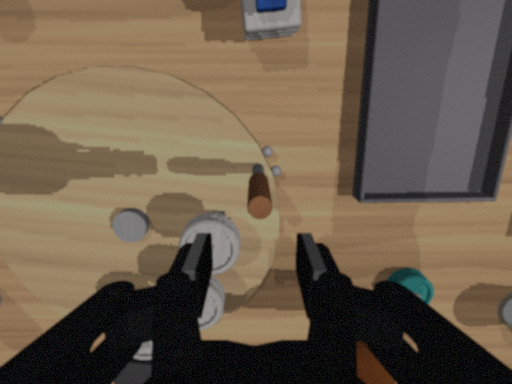

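The handle top is midway between the jaws at (259,210), about (0.5605, 0.130), which agrees with the fixed cameras. Next I'll descend and grip.

```bash
python3 -m handwheel '[0.5,0.03,0.001,-0.001,0,0,0, 0.5,0.06,0.002,-0.001,0,0,0, 0.5,0.086,0.002,-0.001,0,0,0, 0.5,0.086,0.002,-0.001,0,0,0, 0,0.086,0.002,-0.001,0,0,0, 0,0.086,0.002,-0.001,0,0,0, 0,0.086,0.002,-0.001,0,0,0, 0,0.086,0.002,-0.001,0,0,0, 0,0.086,0.002,-0.001,0,0,0, 0,0.086,0.002,-0.001,0,0,0]' 50
python3 - <<'E'
from h import *
o=ctrl.get_obs()
h=o["tool_pos"][:2];c=np.array([.6245,-.008])
v=h-c;r=np.hypot(*v);a=np.degrees(np.arctan2(v[1],v[0]));print(h,r,a)
# table of offsets from h, in r=.150
c2=h-0.150*v/r
print(c2)
for k in np.r_[2,np.arange(6,121,5),120,121,122]:
    t=np.radians(a+k);p=c2+.15*np.array([np.cos(t),np.sin(t)])-h;print(k,"y",p[1].round(4),"z",p[0].round(4))
E
```

```text
t: 2.45
tool_pos: [0.5605, 0.1325, 0.1159]
tool_rot: [0.001, 1.568, 0.001]
contact_force: [-1.1, -0.2, 1.7]
opening: 0.0163
[0.56052252 0.13247807] 0.154360632626932 114.48579345642972
[ 0.62269266 -0.00403154]
2 y -0.0023 z -0.0047
6 y -0.0072 z -0.0139
11 y -0.0144 z -0.0249
16 y -0.0224 z -0.0352
21 y -0.0313 z -0.0448
26 y -0.0411 z -0.0535
31 y -0.0515 z -0.0614
36 y -0.0626 z -0.0684
41 y -0.0743 z -0.0743
46 y -0.0864 z -0.0792
51 y -0.0989 z -0.083
56 y -0.1117 z -0.0858
61 y -0.1247 z -0.0874
66 y -0.1378 z -0.0878
71 y -0.1508 z -0.0871
76 y -0.1638 z -0.0853
81 y -0.1766 z -0.0824
86 y -0.189 z -0.0783
91 y -0.2011 z -0.0732
96 y -0.2126 z -0.0671
101 y -0.2236 z -0.06
106 y -0.2339 z -0.0519
111 y -0.2435 z -0.043
116 y -0.2522 z -0.0333
120 y -0.2586 z -0.025
121 y -0.2601 z -0.0228
122 y -0.2616 z -0.0207
```

```bash
python3 -m handwheel '[0,0,-0.001,-0.002,0,0,0, 0,0,-0.0023,-0.0047,0,0,0, 0,0,-0.0046,-0.0092,0,0,0, 0,0,-0.0072,-0.0139,0,0,0, 0,0,-0.0106,-0.0193,0,0,0, 0,0,-0.0144,-0.0249,0,0,0, 0,0,-0.0183,-0.0301,0,0,0, 0,0,-0.0224,-0.0352,0,0,0, 0,0,-0.0268,-0.04,0,0,0, 0,0,-0.0313,-0.0448,0,0,0, 0,0,-0.0313,-0.0448,0,0,0]'
python3 - <<'E'
from h import *
o=ctrl.get_obs();print(o["tool_pos"],o["contact_force"],o["opening"])
E
```

```text
t: 3.37
tool_pos: [0.5143, 0.1009, 0.1158]
tool_rot: [0.001, 1.571, 0.0]
contact_force: [-2.9, 2.9, 8.2]
opening: 0.0163
[0.51433192 0.10086942 0.11581045] [-2.85754097  2.88660264  8.17079336] 0.01627536678476801
```

```bash
python3 -m handwheel '[0,0,-0.0045,-0.0044,0,0,0, 0,0,-0.0098,-0.0087,0,0,0, 0,0,-0.0202,-0.0166,0,0,0, 0,0,-0.0313,-0.0236,0,0,0, 0,0,-0.043,-0.0295,0,0,0, 0,0,-0.0551,-0.0344,0,0,0, 0,0,-0.0676,-0.0382,0,0,0, 0,0,-0.0804,-0.041,0,0,0, 0,0,-0.0934,-0.0426,0,0,0, 0,0,-0.1065,-0.043,0,0,0, 0,0,-0.1195,-0.0423,0,0,0, 0,0,-0.1195,-0.0423,0,0,0]'
python3 - <<'E'
from h import *
o=ctrl.get_obs();print(o["tool_pos"],o["contact_force"],o["opening"])
im,d=ctrl.get_image("side");cv2.imwrite("pics/s2.png",im)
E
```

```text
t: 4.37
tool_pos: [0.4715, -0.0212, 0.1157]
tool_rot: [-0.001, 1.574, -0.004]
contact_force: [-8.1, -0.9, 12.5]
opening: 0.0166
[ 0.47150389 -0.02123246  0.11574311] [-8.10402319 -0.85767543 12.48068517] 0.01658417100363319
```

View pics/s2.png

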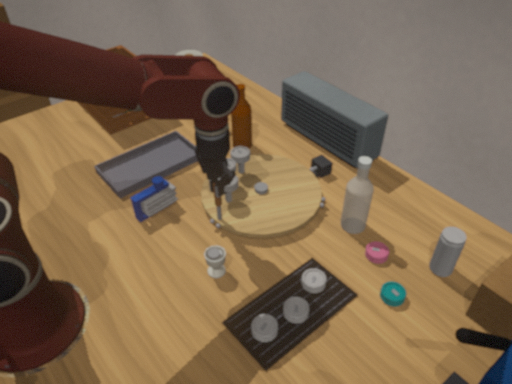

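```bash
python3 -m handwheel '[0,0,-0.006,0.0008,0,0,0, 0,0,-0.013,0.0018,0,0,0, 0,0,-0.0258,0.0047,0,0,0, 0,0,-0.0382,0.0088,0,0,0, 0,0,-0.0503,0.0139,0,0,0, 0,0,-0.0618,0.02,0,0,0, 0,0,-0.0728,0.0271,0,0,0, 0,0,-0.0831,0.0352,0,0,0, 0,0,-0.0927,0.0441,0,0,0, 0,0,-0.098,0.0495,0,0,0, 0,0,-0.1014,0.0538,0,0,0, 0,0,-0.1045,0.058,0,0,0]'; python3 -m handwheel '[0,0,-0.0017,0.002,0,0,0, 0,0,-0.0033,0.0042,0,0,0, 0,0,-0.0033,0.0042,0,0,0, 0,0,-0.0033,0.0042,0,0,0]'
python3 - <<'E'
from h import *
o=ctrl.get_obs();print(o["tool_pos"],o["contact_force"],o["opening"])
for n in ["side","scene"]:
  im,d=ctrl.get_image(n);cv2.imwrite(f"pics/{n}3.png",im);C=cloud(n,d)
  hsv=cv2.cvtColor(im,cv2.COLOR_BGR2HSV)
  m=((abs(C[...,2]-.1)<.012)&(hsv[...,1]<70)&(hsv[...,2]>90)&(np.hypot(C[...,0]-.6235,C[...,1]+.006)<.13)).astype(np.uint8)
  k,l,s,ce=cv2.connectedComponentsWithStats(m)
  for i in range(1,k):
    if s[i,4]>30:
      p=C[l==i].mean(0);print(n,s[i],p.round(4))
E
```

```text
t: 5.42
tool_pos: [0.5307, -0.1251, 0.1158]
tool_rot: [-0.002, 1.57, -0.003]
contact_force: [-1.9, -4.1, 7.5]
opening: 0.0164
t: 5.75
tool_pos: [0.5334, -0.1271, 0.1158]
tool_rot: [-0.0, 1.575, -0.001]
contact_force: [-8.1, 0.4, 12.3]
opening: 0.0164
[ 0.53336334 -0.12706858  0.11578755] [-8.14669793  0.41191111 12.31049047] 0.01636898666723818
side [215 162  25  32 561] [0.5369 0.026  0.0986]
side [239 186  18  18 265] [ 0.5378 -0.0591  0.0983]
scene [242 165  35  26 467] [ 0.54   -0.0303  0.0985]
scene [281 165  19  16 229] [0.5587 0.058  0.0984]
```

View pics/side3.png

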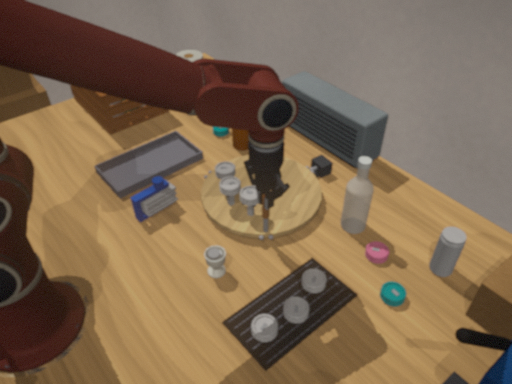

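```bash
python3 -m handwheel '[0.4,0,0,0,0,0,0, 0.4,0,0,0,0,0,0, 0.4,0,0,0,0,0,0, 0.4,0,0,0,0,0,0, 0.4,-0.04,0,0,0,0,0, 0.4,-0.08,0,0,0,0,0, 0.4,-0.1,-0.04,-0.02,0,0,0, 0.4,-0.1,-0.08,-0.04,0,0,0, 0.4,-0.1,-0.12,-0.06,0,0,0, 0.4,-0.1,-0.12,-0.06,0,0,0]'
python3 - <<'E'
from h import *
o=ctrl.get_obs();print(o["tool_pos"],o["contact_force"],o["opening"])
for n in ["side","scene"]:
  im,d=ctrl.get_image(n);cv2.imwrite(f"pics/{n}4.png",im);C=cloud(n,d)
  hsv=cv2.cvtColor(im,cv2.COLOR_BGR2HSV)
  m=((abs(C[...,2]-.1)<.012)&(hsv[...,1]<70)&(hsv[...,2]>90)&(np.hypot(C[...,0]-.6235,C[...,1]+.006)<.13)).astype(np.uint8)
  k,l,s,ce=cv2.connectedComponentsWithStats(m)
  for i in range(1,k):
    if s[i,4]>30:
      p=C[l==i].mean(0);print(n,s[i],p.round(4),plane(n,ce[i],.100))
  m=(C[...,2]>.1)&(C[...,2]<.16)&(np.hypot(C[...,0]-.532,C[...,1]+.13)<.03)
  print("handle",m.sum(),C[m].mean(0),C[m].min(0),C[m].max(0))
E
```

```text
t: 6.68
tool_pos: [0.4729, -0.2502, 0.2147]
tool_rot: [0.001, 1.571, -0.005]
contact_force: [0.2, -0.2, 0.7]
opening: 0.034
[ 0.47286954 -0.25020508  0.2147218 ] [ 0.24060508 -0.24400244  0.70857837] 0.0340125458553964
side [215 161  25  33 570] [0.5375 0.0269 0.0986] [[0.53621536 0.02482712 0.1       ]]
side [239 186  22  18 322] [ 0.5411 -0.0609  0.0985] [[ 0.54006392 -0.06229617  0.1       ]]
handle 140 [ 0.53024434 -0.12989104  0.12691694] [ 0.52394575 -0.13693164  0.10065823] [ 0.54052664 -0.11747184  0.14707262]
scene [242 165  35  26 464] [ 0.5404 -0.031   0.0985] [[ 0.54222664 -0.03221561  0.1       ]]
scene [281 165  19  16 230] [0.5588 0.0577 0.0984] [[0.5605369  0.05662608 0.1       ]]
handle 105 [ 0.53834519 -0.129211    0.12683944] [ 0.52335708 -0.13681608  0.1006158 ] [ 0.54625059 -0.11997776  0.1469859 ]
```

View pics/scene4.png

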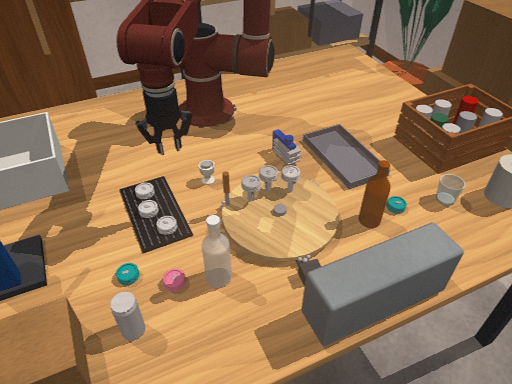

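```bash
python3 -m handwheel '[0.9,-0.01,0.04,0.018,0,0,0, 0.9,-0.01,0.08,0.035,0,0,0, 0.9,-0.01,0.12,0.052,0,0,0, 0.9,-0.01,0.16,0.07,0,0,0, 0.9,-0.01,0.2,0.088,0,0,0, 0.9,-0.01,0.24,0.105,0,0,0, 0.9,-0.01,0.25,0.107,0,0,0, 0.9,-0.01,0.25,0.107,0,0,0, 0.9,-0.01,0.25,0.107,0,0,0]'
cat >> h.py <<'E'
def wpucks(zt,name,cx=.6235,cy=-.006,rad=.15,lo=.012):
    o=ctrl.get_obs();im,d=ctrl.get_image("wrist");cv2.imwrite(f"pics/{name}.png",im);C=cloud("wrist",d,o)
    print(o["tool_pos"].round(4))
    hsv=cv2.cvtColor(im,cv2.COLOR_BGR2HSV)
    m=((abs(C[...,2]-zt)<lo)&(hsv[...,1]<70)&(np.hypot(C[...,0]-cx,C[...,1]-cy)<rad)).astype(np.uint8)
    m=cv2.morphologyEx(m,cv2.MORPH_OPEN,np.ones((5,5)))
    k,l,s,ce=cv2.connectedComponentsWithStats(m);out=[]
    for i in range(1,k):
        if s[i,4]>200:
            (c,r)=cv2.minEnclosingCircle(np.argwhere(l==i)[:,::-1].astype(np.float32))
            print("px",ce[i].round(1),"n",s[i,4],"cloud",C[l==i].mean(0).round(4),"enc",plane("wrist",c,zt,o)[0].round(4),"r",round(float(r*np.median(d[l==i])/F("wrist")),4))
    return im,d,C,o
E
python3 - <<'E'
from h import *
wpucks(.102,"w5")
E
```

```text
t: 7.53
tool_pos: [0.5815, 0.0061, 0.2231]
tool_rot: [-0.003, 1.572, 0.003]
contact_force: [0.2, -0.9, -0.1]
opening: 0.0765
[0.5815 0.0061 0.2231]
px [250.6 118.6] n 3159 cloud [0.5267 0.0021 0.1012] enc [0.5266 0.0021 0.102 ] r 0.0273
px [180.2 138.3] n 3035 cloud [ 0.5435 -0.0585  0.1011] enc [ 0.5435 -0.0585  0.102 ] r 0.0276
px [315.9 150.7] n 2953 cloud [0.5538 0.059  0.1011] enc [0.5536 0.0589 0.102 ] r 0.0273
```

View pics/w5.png

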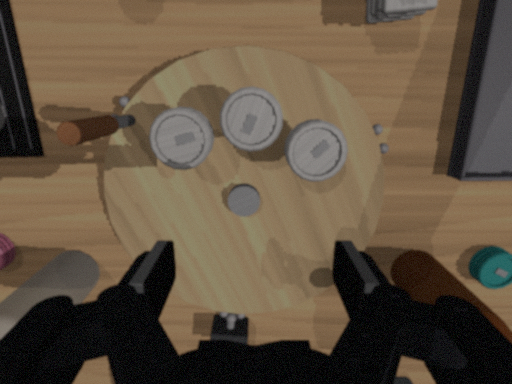

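Run:
```python
from h import *
o=ctrl.get_obs();print(o["q"].round(3))
print("hubcap",plane("wrist",[244,200],.042,o), "handle top",plane("wrist",[68,133],.145,o))
z=(.5538,.059);
go(.5538,.059,.2,46)
```

```text
[-0.12  -0.044  1.724 -0.     1.464 -1.693]
hubcap [[ 0.62035922 -0.00712429  0.042     ]] handle top [[ 0.533107   -0.12917786  0.145     ]]
shift [ 0.0233  0.0542 -0.0274] turn [-4.588e+01 -8.000e-02 -4.000e-02] rows>= 6.4
```

```bash
python3 -m handwheel '[0.9,0.01,0.027,-0.014,-7,0,0, 0.9,0.023,0.054,-0.027,-14,0,0, 0.9,0.023,0.054,-0.027,-21,0,0, 0.9,0.023,0.054,-0.027,-28,0,0, 0.9,0.023,0.054,-0.027,-35,0,0, 0.9,0.023,0.054,-0.027,-42,0,0, 0.9,0.023,0.054,-0.027,-46,0,0, 0.9,0.023,0.054,-0.027,-46,0,0, 0.9,0.023,0.054,-0.027,-46,0,0]'
python3 - <<'E'
from h import *
go(.5542,.059,.074,46);print(yaw()[0])
E
```

```text
t: 8.33
tool_pos: [0.5544, 0.0566, 0.2008]
tool_rot: [-0.625, 1.479, 0.625]
contact_force: [0.1, -0.1, -0.3]
opening: 0.0767
shift [0.1268 0.0018 0.0016] turn [-0.2  -0.02 -0.01] rows>= 3.0
45.79531931482884
```

```bash
python3 -m handwheel '[0.9,0.04,0.002,0.002,0,0,0, 0.9,0.08,0.002,0.002,0,0,0, 0.9,0.115,0.002,0.002,0,0,0, 0.9,0.127,0.002,0.002,0,0,0, 0.9,0.127,0.002,0.002,0,0,0, 0,0.127,0.002,0.002,0,0,0, 0,0.127,0.002,0.002,0,0,0, 0,0.127,0.002,0.002,0,0,0, 0,0.127,0.002,0.002,0,0,0, 0,0.127,0.002,0.002,0,0,0, 0,0.127,0.002,0.002,0,0,0]' 25
python3 - <<'E'
from h import *
o=ctrl.get_obs();print(o["tool_pos"],o["contact_force"],o["opening"])
im,d=ctrl.get_image("side");cv2.imwrite("pics/s6.png",cv2.resize(im[110:250,150:340],None,fx=4,fy=4))
E
```

```text
t: 9.25
tool_pos: [0.5568, 0.0602, 0.0771]
tool_rot: [-0.629, 1.473, 0.625]
contact_force: [-0.1, -0.2, 6.2]
opening: 0.0528
[0.55681996 0.06021149 0.07705547] [-0.12746733 -0.15112916  6.2486486 ] 0.052849863246255985
```

View pics/s6.png

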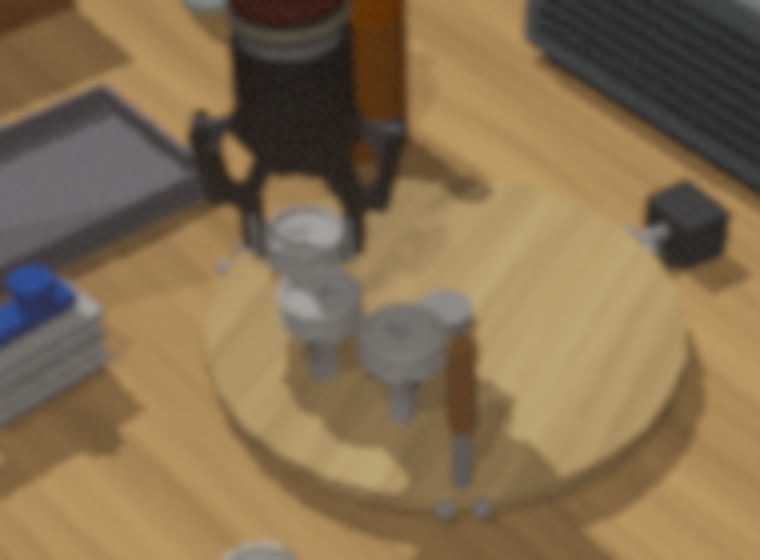

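```bash
python3 -m handwheel '[0,-0.02,0,0,0,0,0, 0,-0.05,0,0,0,0,0, 0,-0.09,0,0,0,0,0, 0,-0.1,0,0,0,0,0, 0,-0.1,0,0,0,0,0]'
python3 - <<'E'
from h import *
go(.541,.315,.16,0);print(ctrl.get_obs()["opening"])
E
```

```text
t: 9.72
tool_pos: [0.5578, 0.0603, 0.18]
tool_rot: [-0.63, 1.469, 0.623]
contact_force: [-0.1, -0.2, -0.6]
opening: 0.0536
shift [0.0198 0.1892 0.1714] turn [45.99  0.56  0.25] rows>= 6.4
0.0535879074202779
```

```bash
python3 -m handwheel '[0,0.003,0.02,0.018,5,0,0, 0,0.005,0.045,0.041,11,0,0, 0,0.008,0.07,0.064,17,0,0, 0,0.01,0.096,0.087,23,0,0, 0,0.012,0.121,0.11,29,0,0, 0,0.015,0.146,0.132,35,0,0, 0,0.018,0.171,0.155,41,0,0, 0,0.02,0.189,0.171,46,0.5,0, 0,0.02,0.189,0.171,46,0.5,0, 0,0.02,0.189,0.171,46,0.5,0]'
python3 - <<'E'
from h import *
z=np.load("/tmp/scene0.npz")
o=ctrl.get_obs();print(o["opening"])
go(.541,.315,.009,0)
im,d=ctrl.get_image("wrist");cv2.imwrite("pics/w7.png",im)
E
```

```text
t: 10.55
tool_pos: [0.5363, 0.3152, 0.152]
tool_rot: [-0.006, 1.581, -0.001]
contact_force: [-0.5, -0.9, -0.3]
opening: 0.0534
0.05343162418668712
shift [0.1429 0.0004 0.0062] turn [ 0.17 -0.6   0.28] rows>= 3.4
```

View pics/w7.png

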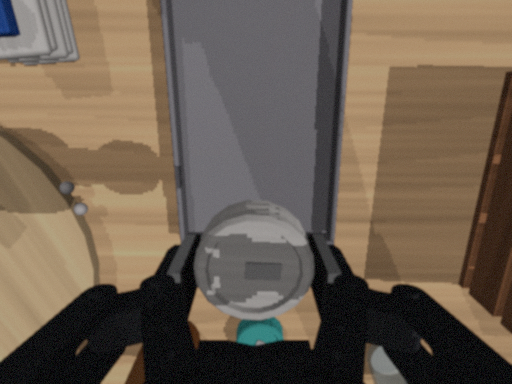

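Run:
```python
from h import *
o=ctrl.get_obs()
print(plane("wrist",[[168,60],[182,200],[346,60],[333,200],[185,238],[330,238]],.026,o).round(4))
```

```text
[[0.4343 0.2424 0.026 ]
 [0.5552 0.2458 0.026 ]
 [0.4342 0.3876 0.026 ]
 [0.5548 0.3862 0.026 ]
 [0.5941 0.2461 0.026 ]
 [0.5936 0.3863 0.026 ]]
```

```bash
python3 -m handwheel '[0,0.03,0,0.003,0,-0.6,0, 0,0.065,0,0.003,0,-0.6,0, 0,0.1,0,0.003,0,-0.6,0, 0,0.125,0,0.003,0,-0.6,0, 0,0.138,0,0.003,0,-0.6,0, 0,0.143,0,0.003,0,-0.6,0, 0,0.143,0,0.003,0,-0.6,0, 0.75,0.143,0,0.003,0,-0.6,0, 0.75,0.143,0,0.003,0,-0.6,0, 0.75,0.143,0,0.003,0,-0.6,0, 0.75,0.12,0,0.003,0,-0.6,0, 0.75,0.09,0,0.003,0,-0.6,0]' ; python3 -m handwheel '[0.9,-0.04,-0.01,-0.01,0,0,0, 0.9,-0.08,-0.04,-0.02,0,0,0, 0.9,-0.09,-0.08,-0.03,0,0,0, 0.9,-0.09,-0.12,-0.04,0,0,0, 0.9,-0.09,-0.12,-0.04,0,0,0]'
python3 - <<'E'
from h import *
im,d=ctrl.get_image("side");cv2.imwrite("pics/s8.png",im)
C=cloud("side",d);hsv=cv2.cvtColor(im,cv2.COLOR_BGR2HSV)
m=((C[...,2]>.015)&(C[...,2]<.04)&(hsv[...,2]>140)&(hsv[...,1]<70)&(abs(C[...,0]-.46)<.15)&(abs(C[...,1]-.315)<.08)).astype(np.uint8)
k,l,s,ce=cv2.connectedComponentsWithStats(m)
for i in range(1,k):
  if s[i,4]>30: print(s[i],C[l==i].mean(0),C[l==i][:,2].min(),C[l==i][:,2].max())
go(.527,.002,.2,-95)
E
```

```text
t: 11.6
tool_pos: [0.5379, 0.3135, 0.0625]
tool_rot: [-0.004, 1.573, -0.004]
contact_force: [0.1, 0.4, 0.5]
opening: 0.0644
t: 12.02
tool_pos: [0.5, 0.1914, 0.1579]
tool_rot: [-0.001, 1.563, -0.005]
contact_force: [-0.7, 0.4, -0.8]
opening: 0.0769
shift [-0.0423 -0.1899  0.0281] turn [94.81  0.46 -0.17] rows>= 13.2
```

View pics/s8.png

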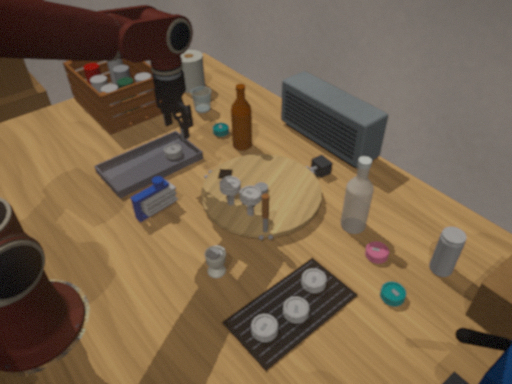

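```bash
python3 -m handwheel '[0.9,-0.02,-0.02,0.003,7,0,0, 0.9,-0.03,-0.04,0.006,14,0,0, 0.9,-0.042,-0.06,0.009,21,0,0, 0.9,-0.042,-0.08,0.012,28,0,0, 0.9,-0.042,-0.1,0.015,35,0,0, 0.9,-0.042,-0.12,0.018,42,0,0, 0.9,-0.042,-0.14,0.02,49,0,0, 0.9,-0.042,-0.16,0.023,56,0,0, 0.9,-0.042,-0.17,0.026,63,0,0, 0.9,-0.042,-0.18,0.028,70,0,0, 0.9,-0.042,-0.19,0.028,77,0,0, 0.9,-0.042,-0.19,0.028,84,0,0]'; python3 -m handwheel '[0.9,0,0,0,5,0,0, 0.9,0,0,0,11,0,0, 0.9,0,0,0,11,0,0]'
python3 - <<'E'
from h import *
go(.5285,.002,.082,-95)
E
```

```text
t: 13.07
tool_pos: [0.5282, 0.004, 0.1975]
tool_rot: [1.136, 1.248, -1.136]
contact_force: [0.0, -0.1, 0.1]
opening: 0.0769
t: 13.32
tool_pos: [0.528, 0.0054, 0.1974]
tool_rot: [1.274, 1.161, -1.273]
contact_force: [0.1, -0.0, 0.0]
opening: 0.0769
shift [0.1154 0.0003 0.003 ] turn [-0.07  0.15 -0.22] rows>= 2.8
```

```bash
python3 -m handwheel '[0.9,0.035,0,0.003,0,0,0, 0.9,0.075,0,0.003,0,0,0, 0.9,0.105,0,0.003,0,0,0, 0.9,0.115,0,0.003,0,0,0, 0.9,0.115,0,0.003,0,0,0, 0,0.115,0,0.003,0,0,0, 0,0.115,0,0.003,0,0,0, 0,0.115,0,0.003,0,0,0, 0,0.115,0,0.003,0,0,0, 0,0.115,0,0.003,0,0,0, 0,0.115,0,0.003,0,0,0]' 25; python3 -m handwheel '[0,-0.02,0,0,0,0,0, 0,-0.05,0,0,0,0,0, 0,-0.08,0,0,0,0,0, 0,-0.08,0,0,0,0,0]'
python3 - <<'E'
from h import *
print(ctrl.get_obs()["opening"])
go(.46,.315,.16,0)
E
```

```text
t: 14.23
tool_pos: [0.5297, 0.0012, 0.085]
tool_rot: [1.275, 1.158, -1.269]
contact_force: [-0.6, 1.3, 7.2]
opening: 0.0526
t: 14.57
tool_pos: [0.5313, 0.0011, 0.17]
tool_rot: [1.277, 1.152, -1.264]
contact_force: [1.5, -0.4, 1.7]
opening: 0.0532
0.05320095680696564
shift [ 0.0073 -0.0986 -0.3065] turn [-95.     0.91  -0.51] rows>= 13.3
```

```bash
python3 -m handwheel '[0,0,-0.008,-0.02,-5,0,0, 0,0,-0.016,-0.045,-12,0,0, 0,0.0,-0.024,-0.07,-19,0,0, 0,0,-0.032,-0.1,-26,0,0, 0,0,-0.04,-0.13,-33,0,0, 0,0,-0.05,-0.16,-40,0,0, 0,0,-0.06,-0.19,-47,0,0, 0,0,-0.07,-0.22,-54,0,0, 0,0,-0.08,-0.25,-61,0,0, 0,0.004,-0.09,-0.28,-68,0,0, 0,0.007,-0.0986,-0.3065,-75,0,0, 0,0.007,-0.0986,-0.3065,-82,0.6,0]'; python3 -m handwheel '[0,0,0,0,-7,0,0, 0,0,0,0,-13,0,0, 0,0,0,0,-13,0,0]'
python3 - <<'E'
from h import *
print(ctrl.get_obs()["opening"])
go(.459,.315,.012,0)
o=ctrl.get_obs();im,d=ctrl.get_image("wrist");cv2.imwrite("pics/w9.png",im)
E
```

```text
t: 15.57
tool_pos: [0.454, 0.3195, 0.1534]
tool_rot: [0.174, 1.569, -0.165]
contact_force: [-0.9, 0.6, 1.0]
opening: 0.0531
t: 15.82
tool_pos: [0.4557, 0.3158, 0.1538]
tool_rot: [0.002, 1.573, 0.005]
contact_force: [0.3, 0.0, -0.9]
opening: 0.0528
0.052801919708752386
shift [ 0.1418 -0.0015  0.0037] turn [ 0.12 -0.15 -0.26] rows>= 3.4
```

View pics/w9.png

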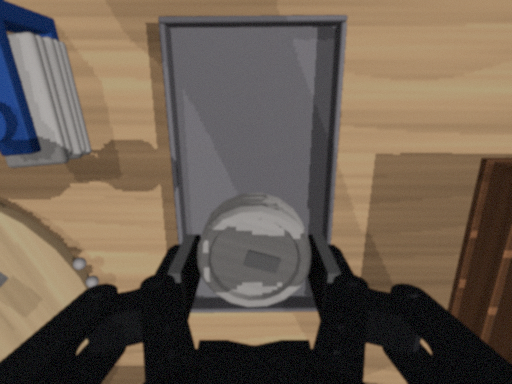

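```bash
python3 -m handwheel '[0,0.03,-0.001,0.004,0,0,0, 0,0.065,-0.001,0.004,0,0,0, 0,0.1,-0.001,0.004,0,0,0, 0,0.125,-0.001,0.004,0,0,0, 0,0.137,-0.001,0.004,0,0,0, 0,0.141,-0.001,0.004,0,0,0, 0,0.141,-0.001,0.004,0,0,0, 0.75,0.141,-0.001,0.004,0,0,0, 0.75,0.141,-0.001,0.004,0,0,0, 0.75,0.141,-0.001,0.004,0,0,0, 0.75,0.12,-0.001,0.004,0,0,0, 0.75,0.09,-0.001,0.004,0,0,0]' ; python3 -m handwheel '[0.9,-0.04,-0.02,0.01,7,0,0, 0.9,-0.08,-0.06,0.02,14,0,0, 0.9,-0.11,-0.1,0.03,21,0,0, 0.9,-0.14,-0.14,0.04,28,0,0, 0.9,-0.14,-0.18,0.05,35,0,0, 0.9,-0.14,-0.22,0.06,42,0,0, 0.9,-0.14,-0.26,0.06,49,0,0, 0.9,-0.14,-0.3,0.06,56,0,0]'
python3 - <<'E'
from h import *
go(.5437,-.0585,.2,-56.5)
im,d=ctrl.get_image("side");cv2.imwrite("pics/s10.png",im)
E
```

```text
t: 16.87
tool_pos: [0.4575, 0.314, 0.0622]
tool_rot: [0.002, 1.579, 0.001]
contact_force: [0.8, 0.4, -0.4]
opening: 0.064
t: 17.53
tool_pos: [0.5198, 0.0406, 0.2044]
tool_rot: [0.77, 1.431, -0.763]
contact_force: [0.6, -1.0, 0.1]
opening: 0.077
shift [ 0.0041 -0.035   0.0957] turn [ 0.16 -0.13 -0.23] rows>= 2.4
```

View pics/s10.png

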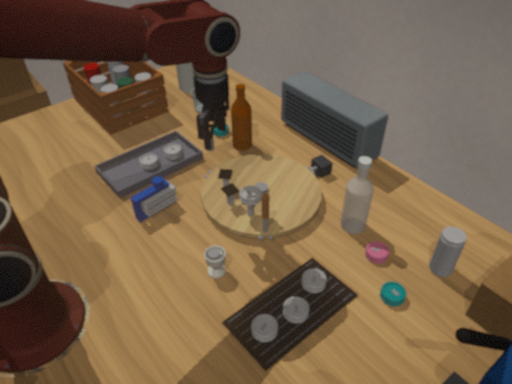

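```bash
python3 -m handwheel '[0.9,0.004,-0.012,0.032,0,0,0, 0.9,0.004,-0.024,0.064,0,0,0, 0.9,0.004,-0.035,0.096,0,0,0, 0.9,0.004,-0.035,0.096,0,0,0, 0.9,0.004,-0.035,0.096,0,0,0]'
python3 - <<'E'
from h import *
go(.5442,-.0585,.083,-56.5)
E
```

```text
t: 18.0
tool_pos: [0.5437, -0.0579, 0.198]
tool_rot: [0.767, 1.436, -0.762]
contact_force: [0.8, 0.2, -0.0]
opening: 0.0769
shift [ 1.15e-01 -1.00e-04  1.30e-03] turn [ 0.34 -0.26 -0.07] rows>= 2.8
```

```bash
python3 -m handwheel '[0.9,0.035,0,0.001,0,0,0, 0.9,0.075,0,0.001,0,0,0, 0.9,0.105,0,0.001,0,0,0, 0.9,0.115,0,0.001,0,0,0, 0.9,0.115,0,0.001,0,0,0, 0,0.115,0,0.001,0,0,0, 0,0.115,0,0.001,0,0,0, 0,0.115,0,0.001,0,0,0, 0,0.115,0,0.001,0,0,0, 0,0.115,0,0.001,0,0,0, 0,0.115,0,0.001,0,0,0]' 25; python3 -m handwheel '[0,-0.02,0,0,0,0,0, 0,-0.05,0,0,0,0,0, 0,-0.08,0,0,0,0,0, 0,-0.08,0,0,0,0,0]'
python3 - <<'E'
from h import *
print(ctrl.get_obs()["opening"])
go(.378,.315,.17,0)
E
```

```text
t: 18.92
tool_pos: [0.5456, -0.0573, 0.0853]
tool_rot: [0.766, 1.433, -0.758]
contact_force: [-0.5, 0.5, 6.4]
opening: 0.053
t: 19.25
tool_pos: [0.5479, -0.0585, 0.1704]
tool_rot: [0.766, 1.425, -0.757]
contact_force: [0.8, -0.2, 2.4]
opening: 0.0527
0.05273154818412673
shift [-0.0008  0.0679 -0.4046] turn [-56.01   0.49  -0.34] rows>= 9.8
```

```bash
python3 -m handwheel '[0,0,0.004,-0.025,-5,0,0, 0,0,0.01,-0.06,-10,0,0, 0,0,0.017,-0.1,-16,0,0, 0,0,0.023,-0.14,-22,0,0, 0,0,0.03,-0.18,-28,0,0, 0,0,0.037,-0.22,-34,0,0, 0,0,0.044,-0.26,-40,0,0, 0,0,0.05,-0.3,-46,0,0, 0,0,0.057,-0.34,-52,0,0, 0,0,0.064,-0.38,-56,0.5,0, 0,0,0.068,-0.4046,-56,0.5,0, 0,0,0.068,-0.4046,-56,0.5,0]'; python3 -m handwheel '[0,0,0,0,0,0,0, 0,0,0,0,0,0,0]'
python3 - <<'E'
from h import *
print(ctrl.get_obs()["opening"])
go(.379,.315,.012,0)
o=ctrl.get_obs();im,d=ctrl.get_image("side");cv2.imwrite("pics/s11.png",im)
E
```

```text
t: 20.25
tool_pos: [0.372, 0.3196, 0.1649]
tool_rot: [0.004, 1.581, 0.012]
contact_force: [-0.2, -0.2, 0.8]
opening: 0.0528
t: 20.42
tool_pos: [0.374, 0.3158, 0.1644]
tool_rot: [0.006, 1.581, 0.006]
contact_force: [-0.2, -0.3, -0.4]
opening: 0.0526
0.052558702233512174
shift [ 0.1523 -0.0021  0.0064] turn [-0.01 -0.56 -0.47] rows>= 3.7
```

View pics/s11.png

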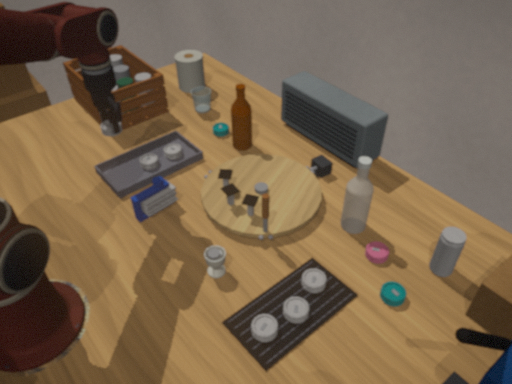

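The tray hasn't moved: its two pucks are at (149,161) and (174,150). The three black stand pads are bare, and the third puck is held above the tray's left end.

```bash
python3 -m handwheel '[0,0.03,-0.002,0.005,0,-0.5,-0.4, 0,0.065,-0.002,0.005,0,-0.5,-0.4, 0,0.1,-0.002,0.005,0,-0.5,-0.4, 0,0.13,-0.002,0.005,0,-0.5,-0.4, 0,0.147,-0.002,0.005,0,-0.5,-0.4, 0,0.152,-0.002,0.005,0,-0.5,-0.4, 0,0.152,-0.002,0.005,0,-0.5,-0.4, 0.75,0.152,-0.002,0.005,0,-0.5,-0.4, 0.75,0.152,-0.002,0.005,0,-0.5,-0.4, 0.75,0.152,-0.002,0.005,0,-0.5,-0.4, 0.75,0.125,-0.002,0.005,0,-0.5,-0.4, 0.75,0.09,-0.002,0.005,0,-0.5,-0.4]' ; python3 -m handwheel '[0.9,-0.04,0,0,0,0,0, 0.9,-0.08,0,0.01,0,0,0, 0.9,-0.12,-0.03,0.05,0,0,0, 0.9,-0.15,-0.06,0.08,0,0,0, 0.9,-0.16,-0.09,0.11,0,0,0, 0.9,-0.16,-0.12,0.14,0,0,0, 0.9,-0.16,-0.15,0.17,0,0,0, 0.9,-0.16,-0.18,0.2,0,0,0, 0.9,-0.16,-0.22,0.2,0,0,0, 0.9,-0.16,-0.26,0.2,0,0,0, 0.9,-0.16,-0.3,0.2,0,0,0, 0.9,-0.16,-0.31,0.2,0,0,0]'; python3 -m handwheel '[0.9,0,0,0,0,0,0, 0.9,0,0,0,0,0,0]'
python3 - <<'E'
from h import *
o=ctrl.get_obs();im,d=ctrl.get_image("wrist");cv2.imwrite("pics/w12.png",im);np.savez("/tmp/w12.npz",im=im,d=d)
C=cloud("wrist",d,o);print(o["tool_pos"])
v=im.max(2)
m=((abs(C[...,2]-.08)<.012)&(v<70)&(np.hypot(C[...,0]-.622,C[...,1]+.006)<.125)).astype(np.uint8)
k,l,s,ce=cv2.connectedComponentsWithStats(m)
for i in range(1,k):
  if s[i,4]>60:
    r=cv2.minAreaRect(np.argwhere(l==i)[:,::-1].astype(np.float32));c=plane("wrist",r[0],.08,o)[0]
    print(s[i],C[l==i].mean(0).round(4),"rect",c.round(4),np.array(r[1])*np.median(d[l==i])/F("wrist"),r[2])
im,d=ctrl.get_image("side");cv2.imwrite("pics/s12.png",im)
E
```

```text
t: 21.47
tool_pos: [0.3756, 0.3133, 0.0721]
tool_rot: [-0.001, 1.578, -0.002]
contact_force: [0.5, 0.7, 0.5]
opening: 0.0639
t: 22.47
tool_pos: [0.5785, 0.0015, 0.2342]
tool_rot: [0.002, 1.571, -0.001]
contact_force: [-0.3, -0.6, -0.7]
opening: 0.0771
t: 22.63
tool_pos: [0.5783, 0.003, 0.2341]
tool_rot: [0.004, 1.571, -0.002]
contact_force: [0.1, -0.2, 0.5]
opening: 0.077
[0.57830102 0.00301109 0.23407677]
[ 237  101   37   39 1238] [0.5271 0.0035 0.0808] rect [0.5274 0.0033 0.08  ] [0.03347115 0.03422331] 5.7105937004089355
[ 166  113   48   47 1189] [ 0.5423 -0.0594  0.0807] rect [ 0.5424 -0.0596  0.08  ] [0.03416348 0.03339577] 53.13010025024414
[ 291  126   47   46 1148] [0.5546 0.0612 0.0807] rect [0.5547 0.0613 0.08  ] [0.03286676 0.03337241] 48.012786865234375
```

View pics/w12.png

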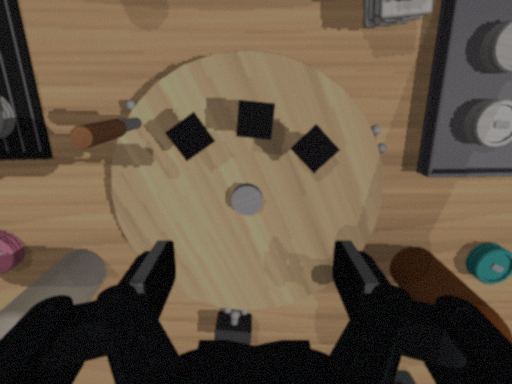

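View pics/s12.png

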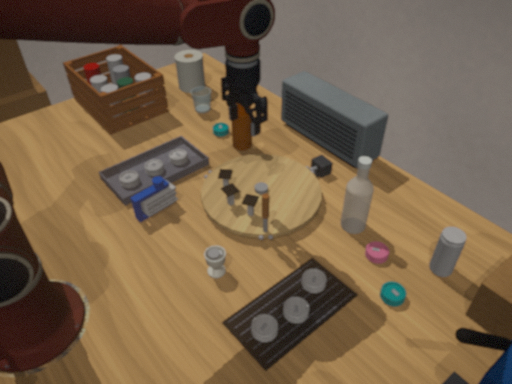

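The tray has been knocked slightly: its right corner went from (203,155) to (209,160). All three dry pucks are still flat inside it. The bare pads measure 34 mm, with 64 to 65 mm spacing, as expected. Next is the mat.

```bash
python3 -m handwheel '[0.9,-0.01,-0.04,-0.01,0,0,0, 0.9,-0.01,-0.08,-0.02,0,0,0, 0.9,-0.01,-0.12,-0.03,0,0,0, 0.9,-0.01,-0.16,-0.04,0,0,0, 0.9,-0.01,-0.2,-0.05,0,0,0, 0.9,-0.01,-0.24,-0.06,0,0,0, 0.9,-0.01,-0.28,-0.07,0,0,0, 0.9,-0.01,-0.315,-0.075,0,0,0, 0.9,-0.01,-0.315,-0.075,0,0,0, 0.9,-0.01,-0.315,-0.075,0,0,0, 0.9,-0.01,-0.315,-0.075,0,0,0]'
python3 - <<'E'
from h import *
im,d,C,o=wpucks(.028,"w13",.45,-.32,.2,.01)
v=im.max(2);m=((abs(C[...,2]-.006)<.008)&(v<75)&(abs(C[...,0]-.45)<.25)&(abs(C[...,1]+.32)<.13)).astype(np.uint8)
m=cv2.morphologyEx(m,cv2.MORPH_CLOSE,np.ones((9,9)))
k,l,s,ce=cv2.connectedComponentsWithStats(m);i=1+s[1:,4].argmax()
r=cv2.minAreaRect(C[l==i][:,:2].astype(np.float32));print(r,np.linalg.norm(0))
E
```

```text
t: 23.65
tool_pos: [0.5038, -0.3089, 0.2431]
tool_rot: [0.0, 1.572, 0.003]
contact_force: [0.7, 0.7, 0.2]
opening: 0.077
[ 0.5038 -0.3089  0.2431]
px [238.5  30.4] n 2230 cloud [ 0.3655 -0.3259  0.0272] enc [ 0.3656 -0.3263  0.028 ] r 0.0295
px [231.3 107.1] n 1742 cloud [ 0.4439 -0.335   0.0273] enc [ 0.444  -0.3349  0.028 ] r 0.0274
px [257.5 177.6] n 1457 cloud [ 0.5265 -0.3049  0.0272] enc [ 0.5263 -0.3046  0.028 ] r 0.0267
((0.4548993706703186, -0.3197277784347534), (0.24875372648239136, 0.13815751671791077), 1.1355727910995483) 0.0
```

View pics/w13.png

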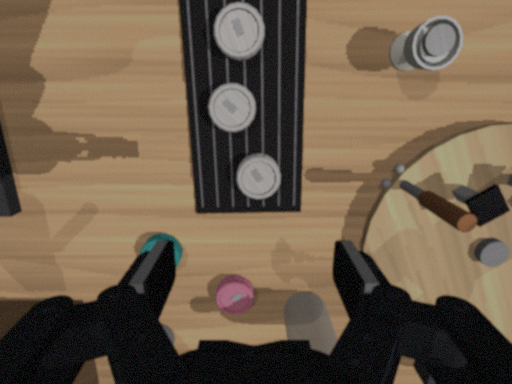

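```bash
python3 - <<'E'
from h import *
go(.5275,-.3047,.012,0)
E
python3 -m handwheel '[0.9,0.03,0.003,0.012,0,0,0, 0.9,0.07,0.004,0.023,0,0,0, 0.9,0.11,0.004,0.023,0,0,0, 0.9,0.15,0.004,0.023,0,0,0, 0.9,0.18,0.004,0.023,0,0,0, 0.9,0.19,0.004,0.023,0,0,0, 0.9,0.19,0.004,0.023,0,0,0]'
python3 - <<'E'
from h import *
go(.5275,-.3047,.012,0)
E
```

```text
shift [0.2311 0.0034 0.024 ] turn [ 0.13 -0.09 -0.11] rows>= 5.6
t: 24.28
tool_pos: [0.5242, -0.3028, 0.0495]
tool_rot: [0.003, 1.578, 0.006]
contact_force: [-0.5, 0.0, 1.2]
opening: 0.077
shift [ 0.0374 -0.0021  0.0036] turn [ 0.13 -0.41 -0.33] rows>= 0.9
```

```bash
python3 -m handwheel '[0.9,0.02,-0.002,0.003,0,-0.3,-0.3, 0.9,0.034,-0.002,0.003,0,-0.3,-0.3, 0.9,0.037,-0.002,0.003,0,-0.3,-0.3, 0.9,0.037,-0.002,0.003,0,-0.3,-0.3, 0,0.037,-0.002,0.003,0,-0.3,-0.3, 0,0.037,-0.002,0.003,0,-0.3,-0.3, 0,0.037,-0.002,0.003,0,-0.3,-0.3, 0,0.037,-0.002,0.003,0,-0.3,-0.3, 0,0.037,-0.002,0.003,0,-0.3,-0.3, 0,0.037,-0.002,0.003,0,-0.3,-0.3]' 25; python3 -m handwheel '[0,-0.03,0,0,0,0,0, 0,-0.07,0,0,0,0,0, 0,-0.11,0,0,0,0,0, 0,-0.15,0,0,0,0,0, 0,-0.18,0,0,0,0,0, 0,-0.18,0,0,0,0,0]'
python3 - <<'E'
from h import *
print(ctrl.get_obs()["opening"])
go(.528,.0034,.19,0)
E
```

```text
t: 25.12
tool_pos: [0.5298, -0.3089, 0.0181]
tool_rot: [-0.004, 1.565, -0.004]
contact_force: [-0.9, -0.0, 5.9]
opening: 0.0525
t: 25.62
tool_pos: [0.5315, -0.31, 0.2059]
tool_rot: [-0.01, 1.555, -0.01]
contact_force: [0.9, -0.4, 0.8]
opening: 0.0525
0.052521603005680886
shift [ 0.0117  0.3136 -0.0038] turn [-0.01  0.9   0.75] rows>= 7.5
```

```bash
for i in 1 2 3; do python3 -m handwheel '[0,0,0,0,0,0,0, 0,0,0,0,0,0,0, 0,0,0,0,0,0,0]' | grep -E "pos|rot"; done
python3 - <<'E'
from h import *
o=ctrl.get_obs();im,d=ctrl.get_image("wrist");cv2.imwrite("pics/w14.png",im)
C=cloud("wrist",d,o);R=Ro.from_rotvec(o["tool_rot"])
T=R.inv().apply(C.reshape(-1,3)-o["tool_pos"]).reshape(C.shape)
hsv=cv2.cvtColor(im,cv2.COLOR_BGR2HSV)
m=(abs(T[...,1])<.0255)&(abs(T[...,2])<.04)&(T[...,0]<.03)&(T[...,0]>-.03)&(hsv[...,2]>85)
p=T[m];print(m.sum(),p.min(0),p.max(0),np.median(p,0))
top=p[(p[:,0]<np.median(p[:,0])+.004)]
print("centre z",(np.percentile(top[:,2],1)+np.percentile(top[:,2],99))/2,np.percentile(top[:,2],[1,99]))
go(.528,.0034,.19,0)
E
```

```text
tool_pos: [0.527, -0.3066, 0.1935]
tool_rot: [-0.001, 1.57, -0.001]
tool_pos: [0.5276, -0.307, 0.1946]
tool_rot: [-0.002, 1.569, -0.002]
tool_pos: [0.5281, -0.3074, 0.1959]
tool_rot: [-0.003, 1.567, -0.003]
9135 [-0.02715222 -0.0254842  -0.02996083] [0.01049011 0.02507422 0.02408912] [-0.00861469 -0.00057221 -0.00706394]
centre z -0.003926136986541699 [-0.02841388  0.02056161]
shift [ 4.800e-03  3.108e-01 -2.000e-04] turn [-0.01  0.21  0.22] rows>= 7.5
```

View pics/w14.png

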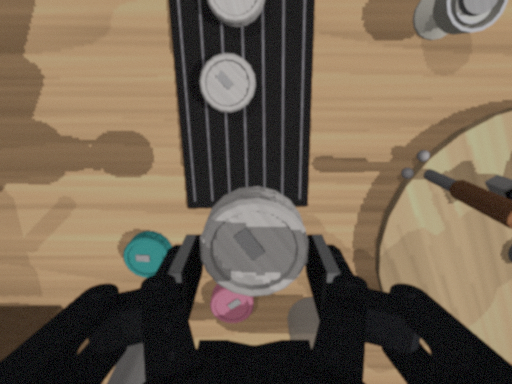

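```bash
cat >> h.py <<'E'
def held(name):
    o=ctrl.get_obs();im,d=ctrl.get_image("wrist");cv2.imwrite(f"pics/{name}.png",im)
    C=cloud("wrist",d,o);R=Ro.from_rotvec(o["tool_rot"])
    T=R.inv().apply(C.reshape(-1,3)-o["tool_pos"]).reshape(C.shape)
    m=(abs(T[...,1])<.02)&(abs(T[...,2])<.04)&(T[...,0]<.03)&(T[...,0]>-.03)&(im.max(2)>80)
    p=T[m];h,e=np.histogram(p[:,0],np.arange(-.03,.031,.001))
    t=e[h.argmax()]+.0005
    q=p[abs(p[:,0]-t)<.002];s=p[abs(p[:,1])<.006]; s=s[abs(s[:,0]-t)<.0025]
    print("top tool x",round(t,4),"-> bottom",round(t+.022,4),"z range",np.percentile(s[:,2],[1,99]).round(4),"mid",round(np.percentile(s[:,2],[1,99]).mean(),4))
    A=np.c_[q[:,1:],np.ones(len(q))];k=np.linalg.lstsq(A,q[:,0],rcond=None)[0];print("tilt",np.degrees(k[:2]).round(1))
E
python3 - <<'E'
from h import *
held("w15")
E
```

```text
top tool x -0.0085 -> bottom 0.0135 z range [-0.0289  0.0216] mid -0.0036
tilt [-0.2  0.5]
```

```bash
python3 -m handwheel '[0,0,0.03,0,0,0,0, 0,0,0.07,0,0,0,0, 0,0.0,0.11,0,0,0,0, 0,0,0.15,0,0,0,0, 0,0,0.19,0,0,0,0, 0,0,0.23,0,0,0,0, 0,0,0.27,0,0,0,0, 0,0,0.3,0.001,0,0.2,0.2, 0,0,0.311,0.001,0,0.2,0.2, 0,0,0.311,0.001,0,0.2,0.2, 0,0,0.311,0.001,0,0.2,0.2, 0,0,0.311,0.001,0,0.2,0.2]'
python3 - <<'E'
from h import *
go(.530,.0034,.11,0);
E
```

```text
t: 27.47
tool_pos: [0.5293, 0.0024, 0.1949]
tool_rot: [0.0, 1.571, -0.002]
contact_force: [0.4, -0.5, 0.7]
opening: 0.0525
shift [0.0849 0.0011 0.0007] turn [-0.08  0.01  0.06] rows>= 2.0
```

```bash
python3 -m handwheel '[0,0.025,0.001,0.001,0,0,0, 0,0.06,0.001,0.001,0,0,0, 0,0.08,0.001,0.001,0,0,0, 0,0.085,0.001,0.001,0,0,0, 0,0.085,0.001,0.001,0,0,0, 0,0.085,0.001,0.001,0,0,0]'
python3 - <<'E'
from h import *
go(.530,.0034,.094,0);
im,d=ctrl.get_image("side");cv2.imwrite("pics/s16.png",cv2.resize(im[110:250,150:340],None,fx=4,fy=4))
C=cloud("side",d);m=(np.hypot(C[...,0]-.527,C[...,1]-.003)<.02)&(im.max(2)>130)&(C[...,2]>.08)&(C[...,2]<.15)
print(m.sum(),np.percentile(C[m][:,2],[5,50,95,99]))
E
```

```text
t: 27.97
tool_pos: [0.5309, 0.0035, 0.1108]
tool_rot: [0.001, 1.57, -0.002]
contact_force: [-0.4, 0.6, 0.6]
opening: 0.0526
shift [ 0.0168 -0.0001 -0.0009] turn [-0.1   0.07  0.04] rows>= 0.4
26 [0.11540242 0.11802361 0.12062732 0.12126467]
```

View pics/s16.png

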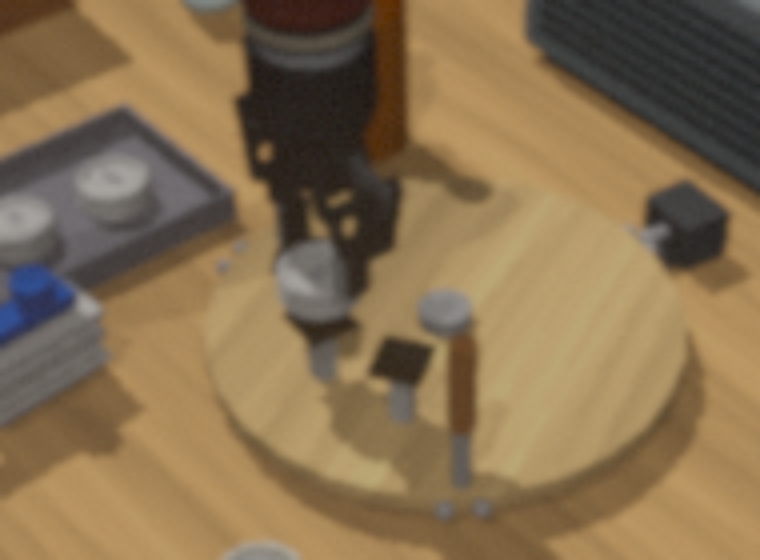

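```bash
python3 -m handwheel '[0,0.008,0,-0.001,0,0,0, 0,0.015,0,-0.001,0,0,0, 0,0.0175,0,-0.001,0,0,0, 0,0.0175,0,-0.001,0,0,0, 0,0.0175,0,-0.001,0,0,0]'; python3 -m handwheel '[0.75,0,0,0,0,0,0, 0.75,0,0,0,0,0,0, 0.75,0,0,0,0,0,0, 0.75,-0.03,0,0,0,0,0, 0.75,-0.07,0,0,0,0,0, 0.9,-0.11,0,0.01,0,0,0, 0.9,-0.145,0,0.03,0,0,0, 0.9,-0.145,0,0.05,0,0,0, 0.9,-0.145,0,0.05,0,0,0, 0.9,-0.145,0,0.05,0,0,0]'
cat >> h.py <<'E'
S=[(.5546,.0612),(.5272,.0034),(.5423,-.0595)]
E
python3 - <<'E'
from h import *
wpucks(.102,"w17")
go(.45,-.33,.15,0)
E
```

```text
t: 28.43
tool_pos: [0.5292, 0.0047, 0.0923]
tool_rot: [-0.0, 1.571, -0.0]
contact_force: [0.3, -0.8, -0.9]
opening: 0.0526
t: 29.27
tool_pos: [0.5795, 0.0046, 0.2376]
tool_rot: [-0.0, 1.571, -0.0]
contact_force: [0.7, -0.0, -0.4]
opening: 0.0767
[0.5795 0.0046 0.2376]
px [253.7 118.1] n 2846 cloud [0.5257 0.0033 0.1012] enc [0.5256 0.0035 0.102 ] r 0.0272
shift [ 0.0868 -0.3347 -0.1283] turn [-0.   -0.11  0.01] rows>= 8.8
```

View pics/w17.png

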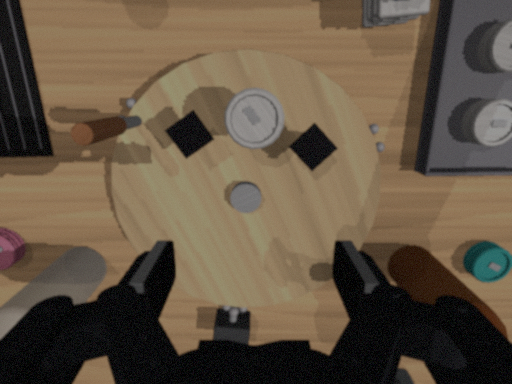

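```bash
python3 -m handwheel '[0.9,0,-0.035,-0.014,0,0,0, 0.9,0,-0.07,-0.028,0,0,0, 0.9,0,-0.105,-0.042,0,0,0, 0.9,0,-0.14,-0.056,0,0,0, 0.9,0.02,-0.175,-0.07,0,0,0, 0.9,0.04,-0.21,-0.084,0,0,0, 0.9,0.06,-0.245,-0.098,0,0,0, 0.9,0.08,-0.28,-0.112,0,0,0, 0.9,0.1,-0.31,-0.125,0,0,0, 0.9,0.12,-0.339,-0.134,0,0,0, 0.9,0.15,-0.339,-0.134,0,0,0, 0.9,0.17,-0.339,-0.134,0,0,0]';python3 -m handwheel '[0.9,0,0,0,0,0,0, 0.9,0,0,0,0,0,0]'
python3 - <<'E'
from h import *
go(.445,-.335,.012,0)
E
```

```text
t: 30.32
tool_pos: [0.442, -0.3342, 0.0638]
tool_rot: [0.005, 1.574, -0.0]
contact_force: [-0.7, 1.7, -0.7]
opening: 0.0768
t: 30.48
tool_pos: [0.4432, -0.3327, 0.0652]
tool_rot: [0.003, 1.575, 0.002]
contact_force: [-0.1, -0.6, 0.2]
opening: 0.0771
shift [ 0.0532 -0.0025  0.002 ] turn [-0.02 -0.21 -0.2 ] rows>= 1.3
```

```bash
python3 -m handwheel '[0.9,0.02,-0.002,0.002,0,0,0, 0.9,0.04,-0.002,0.002,0,0,0, 0.9,0.05,-0.002,0.002,0,0,0, 0.9,0.053,-0.002,0.002,0,0,0, 0.9,0.053,-0.002,0.002,0,0,0, 0,0.053,-0.002,0.002,0,0,0, 0,0.053,-0.002,0.002,0,0,0, 0,0.053,-0.002,0.002,0,0,0, 0,0.053,-0.002,0.002,0,0,0, 0,0.053,-0.002,0.002,0,0,0, 0,0.053,-0.002,0.002,0,0,0]' 25; python3 -m handwheel '[0,-0.03,0,0,0,0,0, 0,-0.07,0,0,0,0,0, 0,-0.11,0,0,0,0,0, 0,-0.15,0,0,0,0,0, 0,-0.18,0,0,0,0,0, 0,-0.18,0,0,0,0,0]'
python3 - <<'E'
from h import *
print(ctrl.get_obs()["opening"])
held("w18")
go(.5546,.0612,.19,46)
E
```

```text
t: 31.4
tool_pos: [0.4482, -0.3374, 0.0164]
tool_rot: [-0.002, 1.568, -0.002]
contact_force: [-0.3, 1.7, 6.1]
opening: 0.0528
t: 31.9
tool_pos: [0.4502, -0.3394, 0.204]
tool_rot: [-0.009, 1.56, -0.009]
contact_force: [0.5, -0.3, 0.9]
opening: 0.0524
0.052418358442700604
top tool x -0.0095 -> bottom 0.0125 z range [-0.0298  0.0198] mid -0.005
tilt [-0.   0.2]
shift [0.0079 0.3997 0.1054] turn [-46.01   0.22   0.57] rows>= 9.9
```

```bash
python3 -m handwheel '[0,0,0.03,0.008,-4,0,0, 0,0,0.065,0.017,-8,0,0, 0,0,0.1,0.026,-12,0,0, 0,0,0.14,0.037,-17,0,0, 0,0,0.18,0.047,-22,0,0, 0,0,0.22,0.058,-27,0,0, 0,0,0.26,0.069,-32,0,0, 0,0,0.3,0.08,-37,0,0, 0,0,0.335,0.09,-42,0,0, 0,0,0.37,0.1,-46,0,0.4, 0,0.005,0.403,0.108,-46,0,0.4, 0,0.008,0.403,0.108,-46,0,0.4]'; python3 -m handwheel '[0,0,0,0,0,0,0, 0,0,0,0,0,0,0, 0,0,0,0,0,0,0]';python3 - <<'E'
from h import *
go(.5577,.0644,.0935,46);
E
```

```text
t: 32.95
tool_pos: [0.5547, 0.0716, 0.1842]
tool_rot: [-0.624, 1.478, 0.639]
contact_force: [0.6, -0.4, -0.1]
opening: 0.0527
t: 33.2
tool_pos: [0.5546, 0.0656, 0.1855]
tool_rot: [-0.621, 1.48, 0.632]
contact_force: [-0.8, -0.7, 0.3]
opening: 0.0525
shift [ 0.092  -0.0037  0.0011] turn [-0.08  0.07 -0.39] rows>= 2.2
```

```bash
python3 -m handwheel '[0,0.03,-0.003,0.001,0,0,0, 0,0.06,-0.003,0.001,0,0,0, 0,0.07,-0.003,0.001,0,0,0, 0,0.075,-0.003,0.001,0,0,0, 0,0.075,-0.003,0.001,0,0,0, 0,0.075,-0.003,0.001,0,0,0]';python3 - <<'E'
from h import *
go(.5577,.0644,.0935,46);
E
```

```text
t: 33.7
tool_pos: [0.5586, 0.0652, 0.1126]
tool_rot: [-0.622, 1.477, 0.631]
contact_force: [0.5, 1.0, 0.2]
opening: 0.0525
shift [ 0.0191 -0.     -0.0013] turn [-0.05  0.21 -0.27] rows>= 0.5
```

```bash
python3 -m handwheel '[0,0.008,0,-0.001,0,0,0, 0,0.016,0,-0.001,0,0,0, 0,0.019,0,-0.001,0,0,0, 0,0.019,0,-0.001,0,0,0, 0,0.019,0,-0.001,0,0,0, 0.75,0.019,0,-0.001,0,0,0, 0.75,0.019,0,-0.001,0,0,0, 0.75,0.019,0,-0.001,0,0,0, 0.75,-0.01,0,-0.001,0,0,0, 0.75,-0.05,0,-0.001,0,0,0, 0.75,-0.09,0,-0.001,0,0,0, 0.75,-0.1,0,-0.001,0,0,0]';python3 - <<'E'
from h import *
im,d=ctrl.get_image("side");cv2.imwrite("pics/s19.png",cv2.resize(im[110:250,150:340],None,fx=4,fy=4))
go(.367,-.326,.2,0);
E
```

```text
t: 34.7
tool_pos: [0.5608, 0.0643, 0.2197]
tool_rot: [-0.625, 1.467, 0.628]
contact_force: [1.4, 0.1, 0.7]
opening: 0.0638
shift [ 0.0154 -0.1315 -0.4158] turn [46.    0.69 -0.07] rows>= 10.5
```

View pics/s19.png

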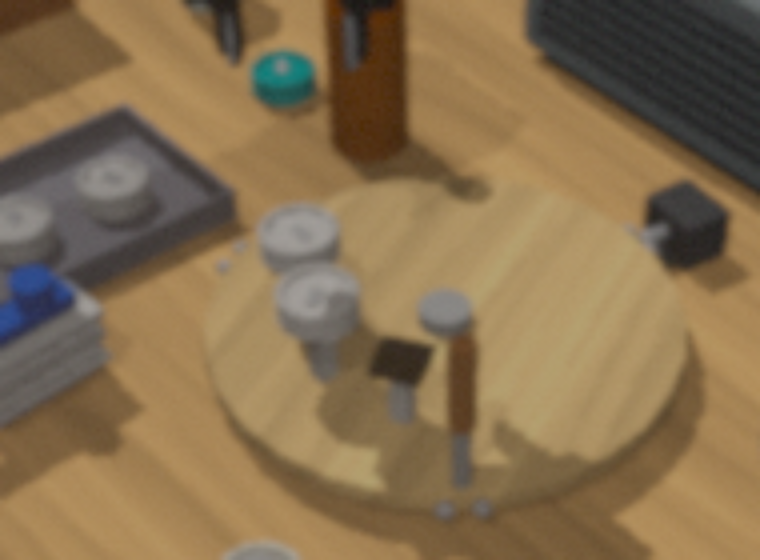

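Both rinsed pucks sit flat on the left and middle stands. Next is the third one.

```bash
python3 -m handwheel '[0.9,0,-0.011,-0.035,4,0,0, 0.9,0,-0.022,-0.07,8,0,0, 0.9,0,-0.033,-0.105,12,0,0, 0.9,0,-0.045,-0.142,17,0,0, 0.9,0,-0.057,-0.18,22,0,0, 0.9,0,-0.07,-0.22,27,0,0, 0.9,0,-0.082,-0.26,32,0,0, 0.9,0,-0.095,-0.3,37,0,0, 0.9,0.01,-0.108,-0.34,42,0,0, 0.9,0.015,-0.12,-0.378,46,0.5,0, 0.9,0.015,-0.1315,-0.416,46,0.5,0, 0.9,0.015,-0.1315,-0.416,46,0.5,0]'; python3 -m handwheel '[0.9,0,0,0,0,0,0, 0.9,0.03,0,0,0,0,0, 0.9,0.06,0,0,0,0,0, 0.9,0.1,0,0,0,0,0, 0.9,0.13,0,0,0,0,0, 0.9,0.135,0,0,0,0,0, 0.9,0.135,0,0,0,0,0]';python3 - <<'E'
from h import *
go(.3665,-.326,.012,0);
E
```

```text
t: 35.75
tool_pos: [0.3594, -0.3306, 0.1932]
tool_rot: [0.007, 1.584, -0.005]
contact_force: [-0.2, 1.4, 0.6]
opening: 0.0766
t: 36.33
tool_pos: [0.3606, -0.3229, 0.0569]
tool_rot: [0.005, 1.585, 0.007]
contact_force: [-0.0, 0.2, 0.2]
opening: 0.077
shift [ 0.0448 -0.0035  0.0065] turn [ 0.1  -0.81 -0.43] rows>= 1.1
```

```bash
python3 -m handwheel '[0.9,0.02,-0.003,0.006,0,-0.8,-0.4, 0.9,0.035,-0.003,0.006,0,-0.8,-0.4, 0.9,0.043,-0.003,0.006,0,-0.8,-0.4, 0.9,0.045,-0.003,0.006,0,-0.8,-0.4, 0.9,0.045,-0.003,0.006,0,-0.8,-0.4, 0,0.045,-0.003,0.006,0,-0.8,-0.4, 0,0.045,-0.003,0.006,0,-0.8,-0.4, 0,0.045,-0.003,0.006,0,-0.8,-0.4, 0,0.045,-0.003,0.006,0,-0.8,-0.4, 0,0.045,-0.003,0.006,0,-0.8,-0.4, 0,0.045,-0.003,0.006,0,-0.8,-0.4]' 25; python3 -m handwheel '[0,-0.03,0,0,0,0,0, 0,-0.07,0,0,0,0,0, 0,-0.11,0,0,0,0,0, 0,-0.15,0,0,0,0,0, 0,-0.18,0,0,0,0,0, 0,-0.18,0,0,0,0,0]'
python3 - <<'E'
from h import *
print(ctrl.get_obs()["opening"])
held("w20")
go(.5423,-.0595,.19,-56.5)
E
```

```text
t: 37.25
tool_pos: [0.3679, -0.3295, 0.0162]
tool_rot: [-0.004, 1.565, -0.005]
contact_force: [-0.7, 2.1, 6.5]
opening: 0.0525
t: 37.75
tool_pos: [0.3691, -0.3312, 0.2035]
tool_rot: [-0.013, 1.558, -0.013]
contact_force: [0.8, -1.7, 0.2]
opening: 0.0525
0.05247642141856785
top tool x -0.0105 -> bottom 0.0115 z range [-0.0285  0.022 ] mid -0.0032
tilt [-0.3  0.4]
shift [0.0083 0.2706 0.1741] turn [56.49  0.87  0.36] rows>= 7.9
```

```bash
python3 -m handwheel '[0,0,0.02,0.013,4,0,0, 0,0,0.045,0.029,9,0,0, 0,0,0.075,0.048,15,0,0, 0,0,0.105,0.068,21,0,0, 0,0,0.135,0.087,27,0,0, 0,0,0.165,0.107,33,0,0, 0,0,0.195,0.126,39,0,0, 0,0,0.225,0.146,45,0,0, 0,0,0.25,0.162,51,0,0, 0,0.005,0.268,0.175,56.5,0.8,0.3, 0,0.005,0.268,0.175,56.5,0.8,0.3, 0,0.005,0.268,0.175,56.5,0.8,0.3]'; python3 -m handwheel '[0,0,0,0,0,0,0, 0,0,0,0,0,0,0, 0,0,0,0,0,0,0]';python3 - <<'E'
from h import *
go(.544,-.062,.0925,-56.5);
E
```

```text
t: 38.8
tool_pos: [0.5406, -0.059, 0.1866]
tool_rot: [0.769, 1.443, -0.766]
contact_force: [0.1, -0.5, -0.1]
opening: 0.0525
t: 39.05
tool_pos: [0.5409, -0.0608, 0.1887]
tool_rot: [0.773, 1.439, -0.768]
contact_force: [0.2, -0.6, 0.3]
opening: 0.0523
shift [0.0962 0.0021 0.0035] turn [-0.07 -0.49  0.09] rows>= 2.3
```

```bash
python3 -m handwheel '[0,0.03,0.002,0.003,0,-0.4,0, 0,0.06,0.002,0.003,0,-0.4,0, 0,0.075,0.002,0.003,0,-0.4,0, 0,0.08,0.002,0.003,0,-0.4,0, 0,0.08,0.002,0.003,0,-0.4,0, 0,0.08,0.002,0.003,0,-0.4,0]';python3 - <<'E'
from h import *
go(.544,-.062,.0925,-56.5);
E
```

```text
t: 39.55
tool_pos: [0.5447, -0.0614, 0.1099]
tool_rot: [0.769, 1.431, -0.769]
contact_force: [0.3, 0.1, 0.1]
opening: 0.0528
shift [ 0.0174 -0.0009  0.0001] turn [-0.04 -0.03  0.03] rows>= 0.4
```

```bash
python3 -m handwheel '[0,0.008,-0.001,0,0,0,0, 0,0.015,-0.001,0,0,0,0, 0,0.0175,-0.001,0,0,0,0, 0,0.0175,-0.001,0,0,0,0, 0,0.0175,-0.001,0,0,0,0, 0.75,0.0175,-0.001,0,0,0,0, 0.75,0.0175,-0.001,0,0,0,0, 0.75,0.0175,-0.001,0,0,0,0, 0.75,-0.01,-0.001,0,0,0,0, 0.75,-0.05,-0.001,0,0,0,0, 0.75,-0.09,-0.001,0,0,0,0, 0.75,-0.11,-0.001,0,0,0,0]';python3 - <<'E'
from h import *
go(.585,.0,.235,0);
E
```

```text
t: 40.55
tool_pos: [0.5456, -0.0618, 0.2249]
tool_rot: [0.769, 1.425, -0.767]
contact_force: [0.7, -0.6, 0.3]
opening: 0.0641
shift [-0.01    0.067  -0.0298] turn [-56.5    0.32  -0.08] rows>= 7.9
```

```bash
python3 -m handwheel '[0.5,-0.01,0.01,-0.004,-7,0,0, 0.5,-0.01,0.02,-0.008,-14,0,0, 0.5,-0.01,0.03,-0.012,-21,0,0, 0.5,-0.01,0.04,-0.018,-28,0,0, 0.5,-0.01,0.05,-0.022,-35,0,0, 0.5,-0.01,0.067,-0.03,-42,0,0, 0.5,-0.01,0.067,-0.03,-49,0,0, 0.5,-0.01,0.067,-0.03,-56.5,0,0, 0.5,-0.01,0.067,-0.03,-56.5,0,0, 0.5,-0.01,0.067,-0.03,-56.5,0,0]';python3 - <<'E'
from h import *
im,d,C,o=wpucks(.102,"w22")
print(S)
p=np.median(C[125:132,80:95].reshape(-1,3),0);print(p)
m=(C[...,2]>.138)&(C[...,2]<.15)&(np.hypot(C[...,0]-.533,C[...,1]+.129)<.03);print("handle top",m.sum(),C[m].mean(0))
im,d=ctrl.get_image("side");cv2.imwrite("pics/s22.png",im)
E
```

```text
t: 41.38
tool_pos: [0.583, 0.0006, 0.2289]
tool_rot: [0.003, 1.573, -0.002]
contact_force: [0.1, 0.0, 0.0]
opening: 0.043
[0.583  0.0006 0.2289]
px [258.  115.2] n 3064 cloud [0.5258 0.0034 0.1013] enc [0.5255 0.0036 0.102 ] r 0.0274
px [185.6 133.7] n 2935 cloud [ 0.5414 -0.0599  0.1011] enc [ 0.5414 -0.0601  0.102 ] r 0.0277
px [322.3 147.4] n 2845 cloud [0.5539 0.0605 0.1011] enc [0.5534 0.0607 0.102 ] r 0.0274
[(0.5546, 0.0612), (0.5272, 0.0034), (0.5423, -0.0595)]
[ 0.5312033  -0.12183533  0.14521479]
handle top 556 [ 0.53359672 -0.12620798  0.14476997]
```

View pics/w22.png

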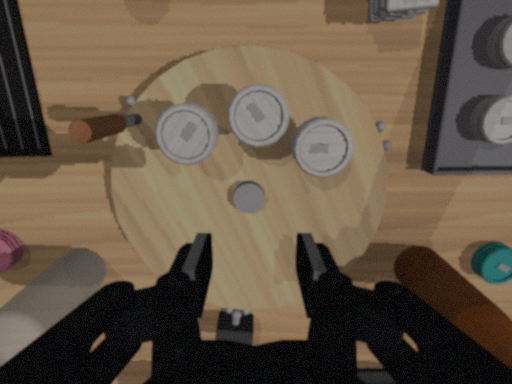

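View pics/s22.png

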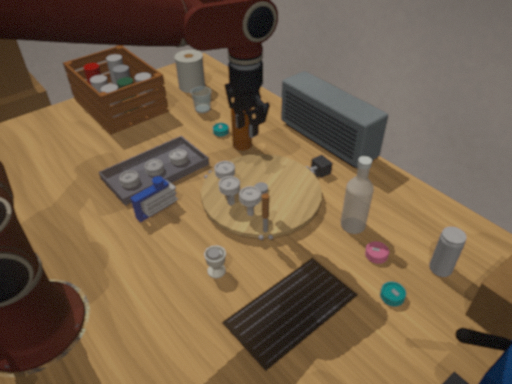

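```bash
cat >> h.py <<'E'
def tray():
  for n in ["side","scene"]:
    im,d=ctrl.get_image(n);C=cloud(n,d);hsv=cv2.cvtColor(im,cv2.COLOR_BGR2HSV);X,Y,Z=C[...,0],C[...,1],C[...,2]
    reg=(X>.28)&(X<.68)&(Y>.17)&(Y<.47)
    m=(reg&(Z>.0165)&(Z<.04)&(hsv[...,1]<90)&(hsv[...,2]<135)).astype(np.uint8)
    k,l,s,ce=cv2.connectedComponentsWithStats(m,connectivity=8)
    q=np.vstack([C[l==i] for i in range(1,k) if s[i,4]>15]);r=cv2.minAreaRect(q[:,:2].astype(np.float32));print(n,"tray",np.round(r[0],4),np.round(r[1],3),round(r[2],1))
    m=(reg&(Z>.012)&(Z<.05)&(hsv[...,1]<60)&(hsv[...,2]>140)).astype(np.uint8)
    k,l,s,ce=cv2.connectedComponentsWithStats(m)
    for i in range(1,k):
      if s[i,4]>40: print("  puck",s[i,4],C[l==i].mean(0).round(4),"zmax",C[l==i][:,2].max().round(4))
E
python3 - <<'E'
from h import *
tray()
go(.534,-.128,.2,0)
E
```

```text
side tray [0.4581 0.2796] [0.28  0.157] 0.7
  puck 85 [0.5385 0.279  0.0243] zmax 0.0308
  puck 61 [0.4567 0.2811 0.0241] zmax 0.0269
  puck 56 [0.376  0.276  0.0239] zmax 0.0284
scene tray [0.4606 0.2788] [0.283 0.153] 0.8
  puck 112 [0.3761 0.2794 0.0237] zmax 0.0288
  puck 123 [0.4571 0.2803 0.0245] zmax 0.0294
  puck 139 [0.538  0.2783 0.0247] zmax 0.03
shift [ 0.0289 -0.1286 -0.0486] turn [-0.11 -0.11 -0.03] rows>= 3.4
```

The pads and pucks agree to 1.5 mm. The tray has moved 35 mm in −y with all three dry pucks well inside and flat. Now to turn the carousel back.

```bash
python3 -m handwheel '[0.5,0.01,-0.03,-0.012,0,0,0, 0.5,0.02,-0.065,-0.024,0,0,0, 0.5,0.025,-0.1,-0.037,0,0,0, 0.5,0.025,-0.1286,-0.0486,0,0,0, 0.5,0.025,-0.1286,-0.0486,0,0,0, 0.5,0.025,-0.1286,-0.0486,0,0,0]';python3 - <<'E'
from h import *
go(.534,-.1275,.114,0)
E
```

```text
t: 42.08
tool_pos: [0.5339, -0.1293, 0.2039]
tool_rot: [0.004, 1.573, -0.003]
contact_force: [0.7, -0.3, -0.3]
opening: 0.0428
shift [0.0899 0.0017 0.0003] turn [-0.24 -0.1  -0.05] rows>= 2.2
```

```bash
python3 -m handwheel '[0.5,0.03,0.002,0,0,0,0, 0.5,0.065,0.002,0,0,0,0, 0.5,0.085,0.002,0,0,0,0, 0.5,0.09,0.002,0,0,0,0, 0.5,0.09,0.002,0,0,0,0, 0,0.09,0.002,0,0,0,0, 0,0.09,0.002,0,0,0,0, 0,0.09,0.002,0,0,0,0, 0,0.09,0.002,0,0,0,0, 0,0.09,0.002,0,0,0,0, 0,0.09,0.002,0,0,0,0]' 50
python3 - <<'E'
from h import *
o=ctrl.get_obs();h=o["tool_pos"][:2];print(o["tool_pos"],o["opening"],o["contact_force"])
# rotate the other way: hub from measured stands & r
c=np.array([.6225,-.0065]);v=h-c;r=np.hypot(*v);a=np.degrees(np.arctan2(v[1],v[0]));print(r,a)
c2=h-.15*v/r;print(c2)
P=np.array([c2+.15*np.array([np.cos(np.radians(a-k)),np.sin(np.radians(a-k))])-h for k in [1,2,4,6,8.5,11,13.5,16,18.5,21]])
print("A",P[:,::-1].round(4).tolist())
def f(b,ks):
    g=lambda k:np.array([c2+.15*np.array([np.cos(np.radians(a-k)),np.sin(np.radians(a-k))])])[0]
    print([ (g(k)-g(b))[::-1].round(4).tolist() for k in ks])
f(21,[23.5,26,31,36,41,46,51,56,61,66,71])
f(71,[73.5,76,81,86,91,96,101,106,111,114,116,118])
f(118,[119,120,120.5])
E
```

```text
t: 43.0
tool_pos: [0.5358, -0.1266, 0.1165]
tool_rot: [-0.0, 1.569, -0.001]
contact_force: [-0.4, -0.8, 6.6]
opening: 0.0162
[ 0.53575748 -0.12657212  0.11646835] 0.016226053829782976 [-0.44319266 -0.83358556  6.63613193]
0.1481269014193727 -125.84510469518668
[ 0.62359688 -0.00498166]
A [[0.0016, -0.0021], [0.0031, -0.0042], [0.0064, -0.0083], [0.0098, -0.0122], [0.0143, -0.017], [0.019, -0.0216], [0.0239, -0.026], [0.0289, -0.0301], [0.0342, -0.034], [0.0396, -0.0377]]
[[0.0056, -0.0035], [0.0113, -0.0067], [0.0231, -0.0123], [0.0353, -0.017], [0.0479, -0.0205], [0.0608, -0.0229], [0.0738, -0.0242], [0.0869, -0.0243], [0.0999, -0.0234], [0.1128, -0.0212], [0.1255, -0.018]]
[[0.0062, 0.002], [0.0123, 0.0043], [0.0243, 0.0097], [0.0357, 0.0161], [0.0465, 0.0235], [0.0566, 0.0318], [0.066, 0.041], [0.0745, 0.0509], [0.0821, 0.0615], [0.0862, 0.0682], [0.0888, 0.0728], [0.0912, 0.0774]]
[[0.0011, 0.0024], [0.0022, 0.0047], [0.0028, 0.0059]]
```

```bash
python3 -m handwheel '[0,0,0.0016,-0.0021,0,0,0, 0,0,0.0031,-0.0042,0,0,0, 0,0,0.0064,-0.0083,0,0,0, 0,0,0.0098,-0.0122,0,0,0, 0,0,0.0143,-0.017,0,0,0, 0,0,0.019,-0.0216,0,0,0, 0,0,0.0239,-0.026,0,0,0, 0,0,0.0289,-0.0301,0,0,0, 0,0,0.0342,-0.034,0,0,0, 0,0,0.0396,-0.0377,0,0,0, 0,0,0.0396,-0.0377,0,0,0]'; python3 -m handwheel '[0,0,0.0056,-0.0035,0,0,0, 0,0,0.0113,-0.0067,0,0,0, 0,0,0.0231,-0.0123,0,0,0, 0,0,0.0353,-0.017,0,0,0, 0,0,0.0479,-0.0205,0,0,0, 0,0,0.0608,-0.0229,0,0,0, 0,0,0.0738,-0.0242,0,0,0, 0,0,0.0869,-0.0243,0,0,0, 0,0,0.0999,-0.0234,0,0,0, 0,0,0.1128,-0.0212,0,0,0, 0,0,0.12,-0.0195,0,0,0, 0,0,0.1255,-0.018,0,0,0]'
```

```text
t: 43.92
tool_pos: [0.4974, -0.0858, 0.1164]
tool_rot: [-0.0, 1.569, 0.0]
contact_force: [-1.1, 0.2, 7.4]
opening: 0.0166
t: 44.92
tool_pos: [0.4806, 0.0397, 0.1164]
tool_rot: [-0.0, 1.567, 0.001]
contact_force: [2.0, -1.5, 6.3]
opening: 0.0164
```

Run:
```python
from h import *
o=ctrl.get_obs();h=o["tool_pos"][:2];print(o["tool_pos"],o["opening"],o["contact_force"])
c=np.array([.6236,-.005]);v=h-c;print(np.hypot(*v),np.degrees(np.arctan2(v[1],v[0]))%360)
im,d=ctrl.get_image("side");cv2.imwrite("pics/s23.png",im)
```

```text
[0.48055747 0.03973015 0.11644531] 0.016442666880565834 [ 1.9973274  -1.5447422   6.33255321]
0.14987311935566353 162.6352624184052
```

View pics/s23.png

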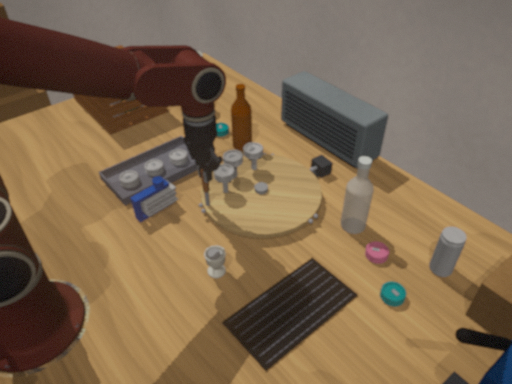

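```bash
python3 -m handwheel '[0,0,0.0062,0.002,0,0,0, 0,0,0.0123,0.0043,0,0,0, 0,0,0.0243,0.0097,0,0,0, 0,0,0.0357,0.0161,0,0,0, 0,0,0.0465,0.0235,0,0,0, 0,0,0.0566,0.0318,0,0,0, 0,0,0.066,0.041,0,0,0, 0,0,0.0745,0.0509,0,0,0, 0,0,0.0821,0.0615,0,0,0, 0,0,0.0862,0.0682,0,0,0, 0,0,0.0888,0.0728,0,0,0, 0,0,0.0912,0.0774,0,0,0]'; python3 -m handwheel '[0,0,0.0011,0.0024,0,0,0, 0,0,0.002,0.004,0,0,0, 0,0,0.002,0.004,0,0,0, 0,0,0.002,0.004,0,0,0]'
```

```text
t: 45.97
tool_pos: [0.5578, 0.1297, 0.1164]
tool_rot: [-0.001, 1.569, -0.001]
contact_force: [1.3, -4.3, 8.4]
opening: 0.0164
t: 46.3
tool_pos: [0.5622, 0.1317, 0.1165]
tool_rot: [-0.0, 1.567, -0.001]
contact_force: [3.7, -2.9, 6.3]
opening: 0.0162
```

```bash
python3 -m handwheel '[0.4,0,0,0,0,0,0, 0.4,0,0,0,0,0,0, 0.4,0,0,0,0,0,0, 0.4,0,0,0,0,0,0, 0.4,-0.04,0,0,0,0,0, 0.4,-0.08,0,0,0,0,0, 0.4,-0.12,0,0,0,0,0, 0.4,-0.14,-0.04,-0.01,0,0,0, 0.4,-0.14,-0.08,-0.02,0,0,0, 0.4,-0.14,-0.12,-0.03,0,0,0, 0.4,-0.14,-0.12,-0.03,0,0,0, 0.4,-0.14,-0.12,-0.03,0,0,0]'
python3 - <<'E'
from h import *
o=ctrl.get_obs();print(o["tool_pos"],o["contact_force"],o["opening"])
for n in ["side","scene"]:
  im,d=ctrl.get_image(n);cv2.imwrite(f"pics/{n}24.png",im);C=cloud(n,d)
  hsv=cv2.cvtColor(im,cv2.COLOR_BGR2HSV)
  m=((abs(C[...,2]-.1)<.012)&(hsv[...,1]<70)&(hsv[...,2]>90)&(np.hypot(C[...,0]-.6235,C[...,1]+.006)<.13)).astype(np.uint8)
  k,l,s,ce=cv2.connectedComponentsWithStats(m)
  for i in range(1,k):
    if s[i,4]>30: print(n,s[i],C[l==i].mean(0).round(4))
  m=(C[...,2]>.1)&(C[...,2]<.16)&(np.hypot(C[...,0]-.5605,C[...,1]-.13)<.03)
  print("handle",m.sum(),C[m].mean(0).round(4))
tray()
E
```

```text
t: 47.3
tool_pos: [0.5295, 0.0106, 0.2537]
tool_rot: [0.004, 1.573, -0.002]
contact_force: [-0.3, 0.8, -0.3]
opening: 0.0338
[0.529503   0.01062244 0.2536519 ] [-0.26231468  0.84344798 -0.29905704] 0.03382180718969133
side [249 142  19  16 235] [0.6744 0.0686 0.0986]
side [227 147  19  16 248] [0.6118 0.0864 0.0983]
side [272 146  19  15 240] [0.7103 0.0155 0.0986]
handle 108 [0.5572 0.1276 0.1263]
scene [295 175  32  49 832] [0.6757 0.0554 0.0985]
handle 98 [0.5639 0.1277 0.1265]
side tray [0.4585 0.2808] [0.155 0.283] 90.0
  puck 79 [0.5382 0.2789 0.0245] zmax 0.0288
  puck 66 [0.4572 0.2824 0.0242] zmax 0.0289
  puck 55 [0.3766 0.2757 0.0238] zmax 0.0304
scene tray [0.4592 0.2799] [0.284 0.154] 0.4
  puck 105 [0.3752 0.2792 0.0244] zmax 0.0286
  puck 122 [0.4571 0.2802 0.0245] zmax 0.0303
  puck 137 [0.5382 0.2785 0.0243] zmax 0.0289
```

View pics/side24.png

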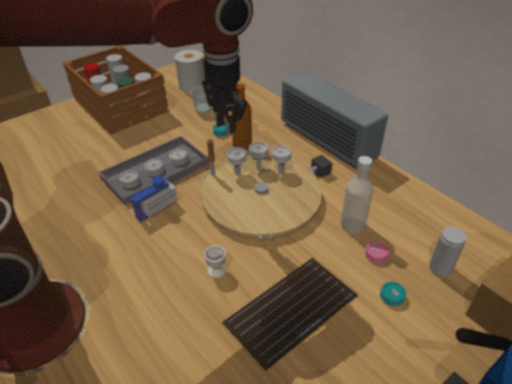

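View pics/scene24.png

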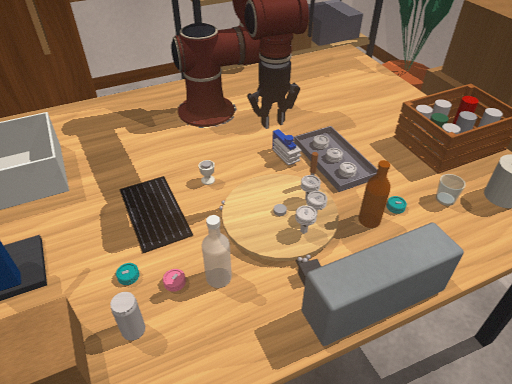

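```bash
python3 -c "
from station import ctrl
print(ctrl.finish_job())"
```

```text
the job is handed in; nothing more can be done
None
```

The whole job is done and handed in at about 47 s; `finish_job` gave no verdict. I turned the carousel a third of a turn by its grip and let it rest there. I laid the three dry pucks in a row in the tray and set the three rinsed pucks on the stands. Then I turned the carousel back to its first detent and let go.

**Last checks, all from the camera images:**
- **Rinsed pucks:** before the turn back they were within about 1.5 mm of the stand centres. Afterwards they matched the stands' starting positions to within about 2 mm and still sat flat.
- **Carousel:** the handle is within about 1 mm of where it started in the side view and about 1 to 2 mm in the scene view. That puts the carousel near 0 rad, well inside the allowed 0.06.
- **Tray:** it was knocked about 35 mm aside during the run, while the arm was elsewhere. The three dry pucks are still flat on its floor, within ±0.085 m along it and 5 mm across it.
- **Bystanders and look-alikes:** they look unmoved in the final pictures; I did not measure them.
- **Robot:** the gripper is clear of everything.

**Disagreements:** the two fixed cameras differed by 2 to 7 mm on some points. The tool pose shifted by 2 to 6 mm when the fingers closed. I allowed for both by measuring again with the wrist camera. No check failed.

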